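# Stand the lab vessels in their drip trays

### The arm

A 6-joint arm with a two-finger parallel gripper is mounted at the origin on a cart in front of the work surface, level with it; the furniture and walls round the work are solid. World frame = base frame: x ahead of the robot, y to its left, z up, the work surface at z = 0. Lengths are in m, angles in degrees, forces in N, time in s.
With the tool pointing down it reaches from about 0.325 to 0.85 m from the base axis. Payload 4.4 kg.
Tool frame: the origin (TCP) lies between the finger pads, 19 mm behind the fingertips; this is the grasp point; x points along the fingers, z is the direction in which the jaws open and shut, and the axes are right-handed (so a half turn about x gives the same grasp; the last joint's range is limited). The gripper opens to 94 mm and grips with 3 to 60 N. Pads are 16 mm wide; open, the fingers measure 119 mm over their backs; the gripper's body (75 mm by 177 mm) begins 78 mm behind the grasp point.
Start: joints at [68.211, 11.837, 88.321, -0, 79.842, -8.623], TCP at [0.131, 0.56, 0.224] pointing down, gripper open.
Joint ranges: [-156.59, 156.59], [-49.26, 127.26], [12.9, 141.05], [-63.56, 243.56], [4.71, 150.69], [-161.64, 161.64]. Speed limits (degrees/s): [159.86, 159.86, 180, 180, 180, 180].

### API

Orientations are given as a 3x3 rotation matrix whose columns are the frame's x, y, z axes.
In Python, from plant import observe, optics, job_done, models gives the robot as it stands.
- The arm moves only by the tool send_rows, never from a script. Its argument "steps" is text: rows parted by semicolons, each of 6 numbers parted by spaces: the shift along the tool's x, y, z in m, then the turn, a rotation vector about the tool's x, y, z in degrees. In form: tx ty tz ax ay az; .... A call has 1 to 12 rows; each row is the pose to reach, as a shift and turn from the pose measured when the call began, along the tool's axes at that moment; what a row does not reach only later rows make up. A row lasts 1/12 s, in which the tool goes at most 41.7 mm and 7.16 degrees, less where a joint would pass 70% of its speed; a pose out of reach is approached as far as the arm can. A call with a gripper value outside its range is refused whole. "grip" is the closure, from 0 (fully open) to 1 (shut), set as the call begins (left out, the last holds). The fingers move at their own pace and stop on an object; "grip_force" is the grip in N (left out, the last holds). Time passes only in rows, so rows that repeat a pose let the fingers close. It gives the time, the measured TCP pose, the force and the opening at its end, in the units of the state.
- observe(): the state, without advancing time (a new reading comes with each control period).
- optics.capture(name): name is "scene" or "side" or "wrist"; returns a dict with "color" (480x640x3 uint8, blue, green, red), "mtx" (3x3 intrinsics, pixels), "R" (3x3) and "t" (3): a world point X has camera coordinates R X + t; the wrist camera has in their place "tool_from_camera" (4x4, takes a point from camera to tool coordinates, whose origin is the TCP and whose axes are the tool frame's). Camera axes: x right, y down, z forward; pixel columns grow to the right and rows downward; lengths in m; the calibration is good to about 2 mm. A picture is of the moment at which its call begins: read the wrist's pose just before it. There is no depth.
- job_done(): hands the job in, once; it reports no verdict.
Trained networks look in the newest picture that a camera, given by its name, has taken for a name from the list of things; names that differ only in an ending like _2 or _b are one class to them, and where a whole thing is asked for, a point or a joint stands for the part that bears it (a point fixed in the world has none). Each returns a list of dicts, best first, with "conf" (0 to 1); they miss things now and then, are a little off and sometimes report something else, mostly with a low value. They report only what shows in the picture. A call takes as long as a camera call. They do not tell look-alikes from the thing itself.
- models.look_for(camera, name): "location" ([x, y, z] in m, in the coordinates of the camera as it stood for that picture, good to about 4 mm: the middle of the surface that is visible of it).
The state is a dict: "time_s": time; "joint_positions": joint angles; "dq": joint speeds; "effort": joint torques, N m; "ee_pos": TCP position; "orientation": TCP orientation; "ft_force": force on the tool from outside, world axes, zero at the start; "wrist_torque": the same for the moment, N m; "finger_gap": opening from 0.0 (shut) to 1.0 (fully open).
Only numpy, scipy, OpenCV 4.12 (cv2) and the standard library are available. Lean on these libraries where they do the work, as an engineer would, in place of code of your own. Each camera call takes 0.05 s, during which the arm holds its last target.

### The job

Stand each of the four vessels upright on the floor of its own drip tray, inside the rim: the beaker in the large round tray, the white sample bottle in the square tray, the amber dropper bottle in the small round tray and, only when those three stand in place, the tall measuring cylinder in the hexagonal tray. Set them down gently without tipping or dropping any, let go of them, and leave the loose filter cap and the petri dish where they lie.

Things in the scene. Friction and masses are not known exactly. Their poses are not given: they have to be found in the camera images.
- glass_beaker: clear glass beaker, open on top, 59 mm across, 71 mm high, under 0.1 kg. Origin: centre of its underside; z up; round, so its yaw is of no matter. Take it across the body from above, the TCP 50 mm above its underside
- white_bottle: white plastic sample bottle with a white screw cap, 49 mm across, 98 mm high with its cap, about 0.1 kg. Origin: centre of its underside; z up; round. Take it across the body, the TCP 60 mm above its underside
- dropper: small amber glass dropper bottle with a black rubber bulb; body 33 mm across and 58 mm high, 94 mm high in all, about 0.05 kg. Origin: centre of its underside; z up; round. Take it across the body, the TCP 45 mm above its underside
- cylinder_tall: clear measuring cylinder: an upright tube 28 mm across on a flat blue hexagonal foot (59 mm across flats, 68 mm across corners, 6 mm thick), 165 mm high in all, under 0.1 kg. Goes last. Origin: centre of its underside; z up; its tube stands on the centre of the foot. Take it by the tube, the TCP 125 mm above its underside, so that its top clears the palm
- large_round_tray: black plastic round drip tray, 82 mm inside, walls 3 mm, floor 3 mm thick, rim 10 mm above the worktop; fixed. For the beaker. Origin: centre of its underside; z up; round
- square_tray: black plastic square drip tray, 72 x 72 mm inside, walls 3 mm, floor 3 mm thick, rim 10 mm above the worktop; fixed. For the white bottle. Origin: centre of its underside; z up; sides along x and y
- small_round_tray: black plastic round drip tray, 56 mm inside, walls 3 mm, floor 3 mm thick, rim 10 mm above the worktop; fixed. For the dropper bottle. Origin: centre of its underside; z up; round
- hex_tray: black plastic hexagonal drip tray, 84 mm across the flats inside, walls 3 mm, floor 3 mm thick, rim 10 mm above the worktop; fixed. Roomy enough to take the measuring cylinder's foot whichever way it is turned. Origin: centre of its underside; z up; x points square to one flat side
- loose_cap: loose ribbed white screw cap with a filter, 50 mm across, 44 mm high; a bystander, to be left alone. Origin: centre of its underside; z up; round
- petri: shallow white petri dish, 60 mm across, 14 mm high; a bystander, to be left alone. Origin: centre of its underside; z up; round
Not all that is in view belongs to the job. Leave any pink or yellow look-alike of the white_bottle alone.

How it is judged (in metres and radians):
On the way, in this order (a step that is already met when the one before it is completed fails the run):
1. the beaker, the white bottle and the dropper bottle stand released in their trays (horizontal distance between glass_beaker and large_round_tray below 0.014 m and z of glass_beaker in the frame of large_round_tray between 0 and 0.006 m and angle between each of glass_beaker, white_bottle, dropper's own z axis and vertical below 0.06 rad and contact force between the fingers and glass_beaker below 0.1 N and linear speed of each of glass_beaker, white_bottle, dropper below 0.02 m/s and horizontal distance between white_bottle and square_tray below 0.018 m and z of white_bottle in the frame of square_tray between 0 and 0.006 m and contact force between the fingers and white_bottle below 0.1 N and horizontal distance between dropper and small_round_tray below 0.014 m and z of dropper in the frame of small_round_tray between 0 and 0.006 m and contact force between the fingers and dropper below 0.1 N), for 0.2 s.
2. then the measuring cylinder stands released in the hexagonal tray (horizontal distance between cylinder_tall and hex_tray below 0.018 m and z of cylinder_tall in the frame of hex_tray between 0 and 0.006 m and angle between cylinder_tall's own z axis and vertical below 0.06 rad and contact force between the fingers and cylinder_tall below 0.1 N and linear speed of cylinder_tall below 0.02 m/s), for 0.2 s.
At the end, for the whole second after the job is handed in: All four vessels stand upright (within 3.4 degrees), released and at rest on the floors of their own trays, within 14 mm of the centre in the round trays and 18 mm in the square and hexagonal ones (anything flat inside the rim is) (all of step 1 and all of step 2); the robot touches nothing.
It fails at once if a vessel is tipped over (leaning more than 30 degrees) (angle between any of glass_beaker, white_bottle, dropper, cylinder_tall's own z axis and vertical above 0.52 rad).
It fails at once if a vessel is let fall from more than about 3 cm ((contact force between the fingers and glass_beaker below 0.05 N and height (world z) of glass_beaker above 0.02 m and linear speed of glass_beaker above 0.5 m/s) or (contact force between the fingers and white_bottle below 0.05 N and height (world z) of white_bottle above 0.02 m and linear speed of white_bottle above 0.5 m/s) or (contact force between the fingers and dropper below 0.05 N and height (world z) of dropper above 0.02 m and linear speed of dropper above 0.5 m/s) or (contact force between the fingers and cylinder_tall below 0.05 N and height (world z) of cylinder_tall above 0.02 m and linear speed of cylinder_tall above 0.5 m/s)).
It fails at once if the filter cap is moved by more than 2 cm (distance of loose_cap from where it was at the start of the episode above 0.02 m).
It fails at once if the petri dish is moved by more than 2 cm (distance of petri from where it was at the start of the episode above 0.02 m).
It also fails if it takes over 104 s, if anything falls off the work surface, if the arm or the gripper's body presses on something with over 40 N, if the wrist force passes 120 N, or if a joint passes its speed limit or range.

## Working session

There is one attempt and no reset: what is moved stays moved. The work goes in short steps, Python scripts to look and compute and a tool call to move; the robot and the scene stay as the last step left them, time stands still between calls to the robot, and variables do not carry over. Pictures are saved under pics/ and viewed, and the job is handed in when it is done.

Besides the shell and the picture viewer there is one more tool, called by a JSON object that holds its "name" and its "arguments". send_rows: Moves the arm, as the interface text tells. Its arguments: {"type":"object","properties":{"steps":{"type":"string"},"grip":{"type":"number"},"grip_force":{"type":"number"}},"required":["steps"]}

```bash
mkdir -p pics; ls; python3 - <<'E'
from plant import observe, optics
import cv2
print(observe())
for n in ["scene","side","wrist"]:
    c=optics.capture(n); cv2.imwrite(f"pics/{n}0.png",c["color"])
    print(n,{k:v for k,v in c.items() if k!="color"})
E
```

```text
pics
{'time_s': 0.0, 'joint_positions': array([ 6.82105271e+01,  1.18830867e+01,  8.84038225e+01, -2.10878102e-03,
        7.98406572e+01, -8.62322056e+00]), 'dq': array([ 0.00885221, -0.07988095, -0.00661543,  0.00507152, -0.00121987,
       -0.03659879]), 'effort': array([-1.31617806e-03, -3.70882130e+01, -2.81412184e+01,  6.97518094e-02,
        3.64163727e-02, -1.38074297e-04]), 'ee_pos': array([0.13071209, 0.55916779, 0.22311037]), 'orientation': array([[-7.92812825e-04, -9.73714604e-01,  2.27770150e-01],
       [-2.08082815e-03,  2.27771334e-01,  9.73712426e-01],
       [-9.99997521e-01,  2.98021160e-04, -2.20671279e-03]]), 'ft_force': array([ 1.19166914, -0.47265968, -0.28557736]), 'wrist_torque': array([ 0.02821153, -0.00145091, -0.0470568 ]), 'finger_gap': 1.000272424920555}
scene {'mtx': array([[471.25168431,   0.        , 317.12870836],
       [  0.        , 471.25168431, 236.42881458],
       [  0.        ,   0.        ,   1.        ]]), 'R': array([[ 0.74110754, -0.67113089,  0.01851858],
       [-0.4131715 , -0.47764545, -0.77533486],
       [ 0.52919649,  0.56695516, -
[... 267 characters left out ...]
219649,  0.00527264],
       [-0.00920277,  0.34944091, -0.93691321],
       [ 0.00958458, -0.93687902, -0.3495223 ]]), 't': array([0.54947209, 0.05190669, 1.17503937])}
wrist {'mtx': array([[361.90634767,   0.        , 318.53855162],
       [  0.        , 361.90634767, 241.13821024],
       [  0.        ,   0.        ,   1.        ]]), 'tool_from_camera': array([[-6.25088328e-05, -2.68118448e-01,  9.63385953e-01,
        -1.59500174e-01],
       [ 4.83351481e-04, -9.63385850e-01, -2.68118388e-01,
         7.81698933e-02],
       [ 9.99999881e-01,  4.48894259e-04,  1.89815574e-04,
         4.22678553e-04],
       [ 0.00000000e+00,  0.00000000e+00,  0.00000000e+00,
         1.00000000e+00]])}
```

View pics/scene0.png

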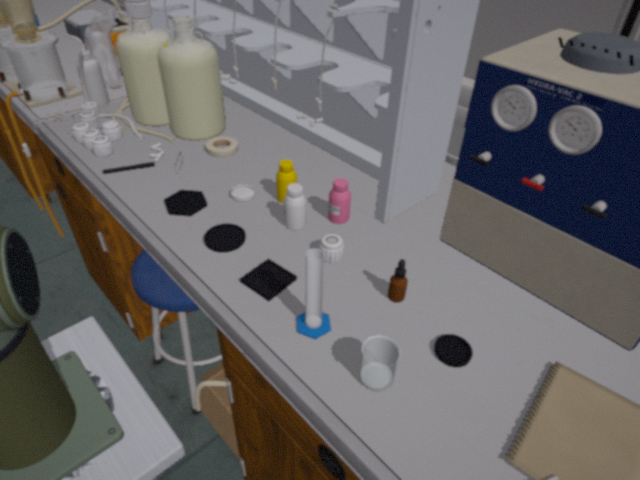

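View pics/side0.png

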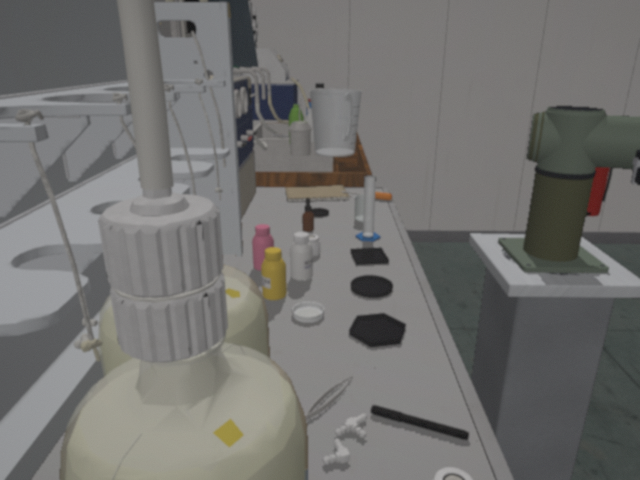

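View pics/wrist0.png

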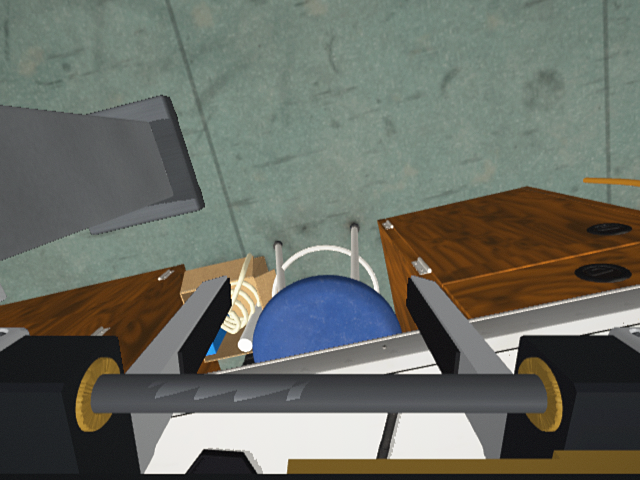

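```bash
cat > h.py <<'E'
import numpy as np
from plant import observe, optics, models
NAMES="glass_beaker white_bottle dropper cylinder_tall large_round_tray square_tray small_round_tray hex_tray loose_cap petri".split()
def towrld(cam,c,p,st=None):
    p=np.array(p)
    if cam!="wrist": return c["R"].T@(p-c["t"])
    T=c["tool_from_camera"]; return st["orientation"]@(T[:3,:3]@p+T[:3,3])+st["ee_pos"]
def ray(cam,c,uv,z,st=None):
    d=np.linalg.inv(c["mtx"])@np.array([uv[0],uv[1],1.])
    o=towrld(cam,c,[0,0,0],st); v=towrld(cam,c,d,st)-o
    return o+v*(z-o[2])/v[2]
def proj(cam,c,X,st=None):
    X=np.array(X,float)
    if cam!="wrist": p=c["R"]@X+c["t"]
    else:
        T=c["tool_from_camera"]; p=T[:3,:3].T@(st["orientation"].T@(X-st["ee_pos"])-T[:3,3])
    q=c["mtx"]@p; return q[:2]/q[2]
E
python3 - <<'E'
from h import *
for cam in ["scene","side","wrist"]:
    st=observe(); c=optics.capture(cam)
    for n in NAMES:
        for r in models.look_for(cam,n)[:3]:
            w=towrld(cam,c,r["location"],st); print(cam,n,round(r["conf"],2),w.round(3),proj(cam,c,w,st).round())
E
```

```text
scene glass_beaker 0.57 [ 0.435 -0.267  0.046] [379. 360.]
scene glass_beaker 0.57 [ 0.585 -0.179  0.043] [399. 285.]
scene white_bottle 0.92 [0.581 0.113 0.057] [293. 208.]
scene white_bottle 0.81 [0.669 0.063 0.057] [339. 203.]
scene white_bottle 0.81 [0.63  0.206 0.071] [284. 177.]
scene dropper 0.61 [ 0.584 -0.173  0.043] [396. 283.]
scene cylinder_tall 0.89 [ 0.426 -0.128  0.068] [315. 303.]
scene large_round_tray 0.92 [0.446 0.18  0.004] [225. 238.]
scene large_round_tray 0.54 [0.448 0.35  0.001] [185. 204.]
scene square_tray 0.93 [0.441 0.02  0.001] [269. 280.]
scene small_round_tray 0.94 [ 0.57  -0.318  0.003] [453. 350.]
scene hex_tray 0.85 [0.445 0.351 0.004] [184. 204.]
scene loose_cap 0.68 [ 0.571 -0.02   0.037] [332. 247.]
scene petri 0.9 [0.572 0.287 0.016] [244. 191.]
side glass_beaker 0.65 [ 0.454 -0.246  0.038] [358. 209.]
side white_bottle 0.95 [0.694 0.095 0.069] [258. 241.]
side white_bottle 0.72 [0.599 0.143 0.051] [300. 258.]
side white_bottle 0.67 [0.648 0.231 0.056] [272. 273.]
side dropper 0.62 [ 0.6   -0.16   0.038] [306. 218.]
side cylinder_tall 0.56 [ 0.437 -0.107  0.076] [368. 211.]
side large_round_tray 0.73 [0.45  0.179 0.008] [370. 284.]
side square_tray 0.81 [0.444 0.018 0.008] [368. 255.]
side small_round_tray 0.73 [0.452 0.178 0.004] [370. 286.]
side small_round_tray 0.55 [ 0.571 -0.326  0.002] [318. 213.]
side hex_tray 0.73 [0.448 0.352 0.005] [379. 329.]
side loose_cap 0.71 [ 0.567 -0.325  0.007] [319. 211.]
side loose_cap 0.46 [0.575 0.01  0.038] [313. 241.]
side petri 0.89 [0.575 0.307 0.013] [308. 312.]
wrist hex_tray 0.7 [0.423 0.36  0.005] [220. 464.]
```

```bash
python3 - <<'E'
from h import *
import cv2
s=cv2.imread("pics/scene0.png"); d=cv2.imread("pics/side0.png")
a=cv2.resize(s[140:400,150:480],None,fx=2.4,fy=2.3,interpolation=cv2.INTER_CUBIC); cv2.imwrite("pics/cropS.png",a)
b=cv2.resize(d[160:350,230:430],None,fx=3.5,fy=3.1,interpolation=cv2.INTER_CUBIC); cv2.imwrite("pics/cropD.png",b)
S=optics.capture("scene"); D=optics.capture("side")
for im,c,cam,rois in [(s,S,"scene",dict(hex=(160,185,210,218),lr=(202,220,250,255),sq=(235,255,300,302),sr=(430,330,477,370))),
                 (d,D,"side",dict(hex=(345,310,410,350),lr=(347,273,397,300),sq=(345,246,392,268),sr=(306,205,333,220)))]:
    g=im.max(2)
    for k,(x0,y0,x1,y1) in rois.items():
        m=(g[y0:y1,x0:x1]<80).astype(np.uint8)
        cn=max(cv2.findContours(m,cv2.RETR_EXTERNAL,cv2.CHAIN_APPROX_NONE)[0],key=cv2.contourArea).reshape(-1,2)+[x0,y0]
        w=np.array([ray(cam,c,p,0.008)[:2] for p in cn])
        (cx,cy),r=cv2.minEnclosingCircle(w.astype(np.float32))
        M=cv2.moments((w*1e4).astype(np.float32).reshape(-1,1,2))
        print(cam,k,"centroid",M['m10']/M['m00']/1e4,M['m01']/M['m00']/1e4,"bbox",w.min(0).round(3),w.max(0).round(3),"encl",round(cx,4),round(cy,4),round(r,4))
    hsv=cv2.cvtColor(im,cv2.COLOR_BGR2HSV)
    m=cv2.inRange(hsv,(95,150,100),(115,255,255)); 
    roi=np.zeros_like(m); 
    if cam=="scene": roi[300:345,285:340]=1
    else: roi[225:250,345:390]=1
    ys,xs=np.nonzero(m*roi); 
    w=np.array([ray(cam,c,p,0.006)[:2] for p in zip(xs,ys)]); print(cam,"foot bbox",w.min(0),w.max(0),w.mean(0))
for uv in [(385,220),(440,185),(445,240)]: print("panel",uv,ray("scene",S,uv,0))
E
```

```text
scene hex centroid 0.4478046316956054 0.34811007500939894 bbox [0.399 0.295] [0.498 0.401] encl 0.4482 0.3484 0.0556
scene lr centroid 0.44499456045064506 0.1802985475305514 bbox [0.401 0.133] [0.49  0.227] encl 0.4455 0.18 0.0475
scene sq centroid 0.4377845127590261 0.018650647735469705 bbox [ 0.393 -0.026] [0.482 0.064] encl 0.4379 0.0189 0.0566
scene sr centroid 0.5656269840213293 -0.317448203202206 bbox [ 0.533 -0.348] [ 0.599 -0.285] encl 0.5657 -0.3176 0.0335
scene foot bbox [ 0.39906826 -0.14920586] [ 0.46160677 -0.09022687] [ 0.424574   -0.12602073]
side hex centroid 0.45207290180315024 0.35543020903073846 bbox [0.403 0.299] [0.5   0.411] encl 0.4534 0.3547 0.0582
side lr centroid 0.4493244229195786 0.1871433594185109 bbox [0.405 0.138] [0.492 0.24 ] encl 0.4478 0.1878 0.0523
side sq centroid 0.44183423011131856 0.02463210669894652 bbox [ 0.399 -0.03 ] [0.484 0.075] encl 0.4427 0.0258 0.0594
side sr centroid 0.5804251626800853 -0.3100620888302971 bbox [ 0.541 -0.385] [ 0.611 -0.245] encl 0.599 -0.3147 0.0708
side foot bbox [ 0.41497129 -0.11389324] [ 0.41497129 -0.11389324] [ 0.41497129 -0.11389324]
panel (385, 220) [0.75986925 0.0020422  0.        ]
panel (440, 185) [0.9769679 0.0086205 0.       ]
panel (445, 240) [ 0.80470985 -0.13150415  0.        ]
```

View pics/cropS.png

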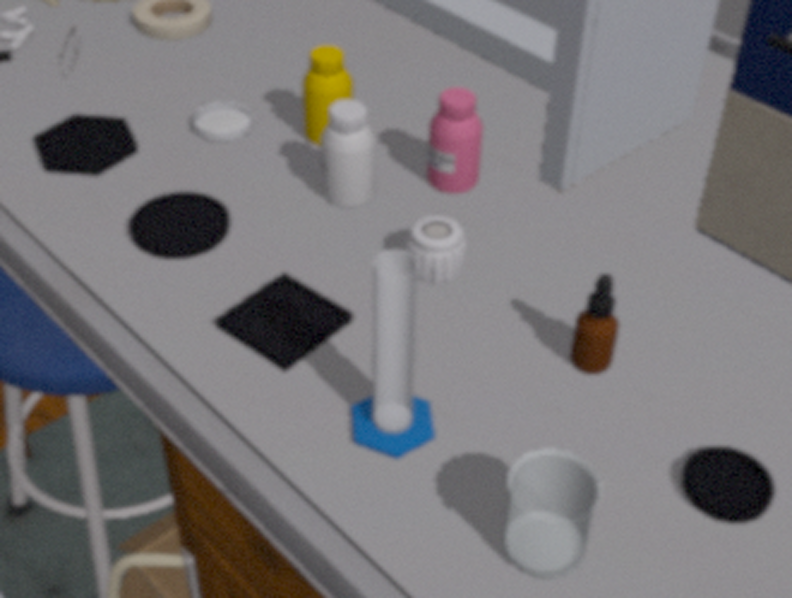

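View pics/cropD.png

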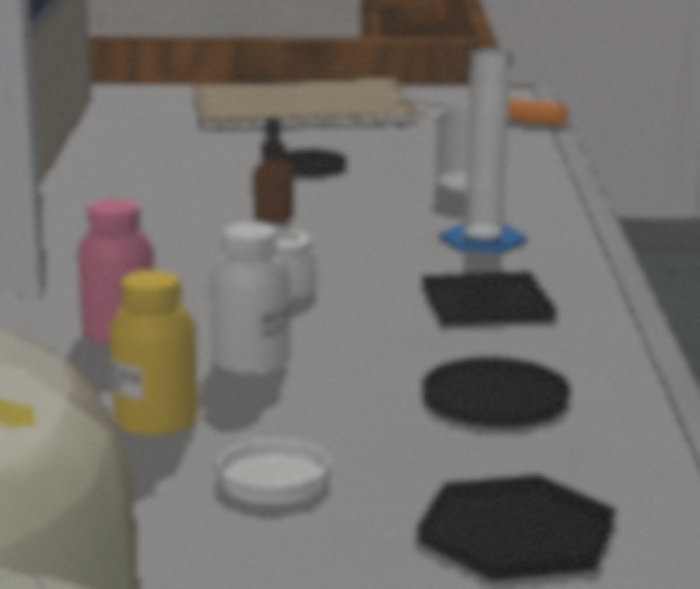

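```bash
cat >> h.py <<'E'
from scipy.spatial.transform import Rotation as Ro
def plan(pos,yaw):
    st=observe(); R=st["orientation"]; y=np.radians(yaw)
    z=np.array([np.cos(y),np.sin(y),0]); x=np.array([0,0,-1.]); T=np.c_[x,np.cross(z,x),z]
    d=R.T@(np.array(pos)-st["ee_pos"]); rv=Ro.from_matrix(R.T@T).as_rotvec(degrees=True)
    print("t",round(float(st["time_s"]),2),"at",st["ee_pos"].round(4),"yaw",np.degrees(np.arctan2(R[1,2],R[0,2])).round(1),"j",st["joint_positions"].round(0))
    print("ROW",*d.round(4),*rv.round(1)," rows>=",int(np.ceil(max(np.linalg.norm(d)/.0417,np.linalg.norm(rv)/7.16))))
E
python3 - <<'E'
from h import *
S=optics.capture("scene")
for n,uv,z in [("beaker rim",(380.4,347.8),.071),("beaker base",(376.2,377),0.0),("bottle top",(294.6,187.8),.098),("dropper top",(402,261.7),.094),("cyl top",(314.6,251.7),.165),("cyl foot",(313.8,325),.006)]:
    print(n,ray("scene",S,uv,z).round(4))
plan([0.45,0.26,0.30],38)
E
```

```text
beaker rim [ 0.4371 -0.2636  0.071 ]
beaker base [ 0.4356 -0.2657  0.    ]
bottle top [0.5938 0.123  0.098 ]
dropper top [ 0.5895 -0.1744  0.094 ]
cyl top [ 0.4362 -0.1141  0.165 ]
cyl foot [ 0.4285 -0.1242  0.006 ]
t 1.95 at [0.131  0.5599 0.2242] yaw 76.8 j [68. 12. 88.  0. 80. -9.]
ROW -0.0758 -0.379 -0.2193 38.8 -0.0 -0.0  rows>= 11
```

{"name": "send_rows", "arguments": {"steps": "-0.076 -0.379 -0.219 38.8 0 0;-0.076 -0.379 -0.219 38.8 0 0;-0.076 -0.379 -0.219 38.8 0 0;-0.076 -0.379 -0.219 38.8 0 0;-0.076 -0.379 -0.219 38.8 0 0;-0.076 -0.379 -0.219 38.8 0 0;-0.076 -0.379 -0.219 38.8 0 0;-0.076 -0.379 -0.219 38.8 0 0;-0.076 -0.379 -0.219 38.8 0 0;-0.076 -0.379 -0.219 38.8 0 0;-0.076 -0.379 -0.219 38.8 0 0;-0.076 -0.379 -0.219 38.8 0 0"}}

```text
time_s: 2.95
ee_pos: [0.4543, 0.2568, 0.3015]
orientation: [[0.004, -0.611, 0.792], [-0.001, 0.792, 0.611], [-1.0, -0.003, 0.003]]
ft_force: [-0.6, 0.3, 0.7]
finger_gap: 0.999
```

```bash
cat >> h.py <<'E'
def look(name,names=()):
    import cv2
    st=observe(); c=optics.capture("wrist"); cv2.imwrite(f"pics/{name}.png",c["color"])
    import pickle; pickle.dump((st,c),open(f"pics/{name}.pkl","wb"))
    print("t",round(float(st["time_s"]),2),st["ee_pos"].round(4),"gap",round(float(st["finger_gap"]),3),"F",st["ft_force"].round(1))
    for n in names:
        for r in models.look_for("wrist",n)[:3]:
            w=towrld("wrist",c,r["location"],st); print(n,round(r["conf"],2),w.round(4),proj("wrist",c,w,st).round())
    return st,c
E
python3 - <<'E'
from h import *
look("w1",["large_round_tray","hex_tray","square_tray","white_bottle"])
plan([0.437,-0.2,0.30],-30)
E
```

```text
t 2.95 [0.4543 0.2568 0.3015] gap 0.999 F [-0.6  0.3  0.7]
large_round_tray 0.94 [0.4456 0.1832 0.0023] [278. 243.]
hex_tray 0.74 [0.445  0.3586 0.0036] [363. 133.]
square_tray 0.65 [0.4669 0.0296 0.0016] [227. 334.]
white_bottle 0.76 [0.6728 0.0816 0.0854] [370. 428.]
white_bottle 0.76 [0.6288 0.2108 0.0672] [408. 329.]
white_bottle 0.57 [0.5799 0.138  0.0628] [339. 348.]
t 3.2 at [0.449  0.2611 0.2998] yaw 38.1 j [ 21.   2.  90.   0.  88. -18.]
ROW -0.0002 -0.3553 -0.2941 68.1 -0.1 -0.0  rows>= 12
```

View pics/w1.png

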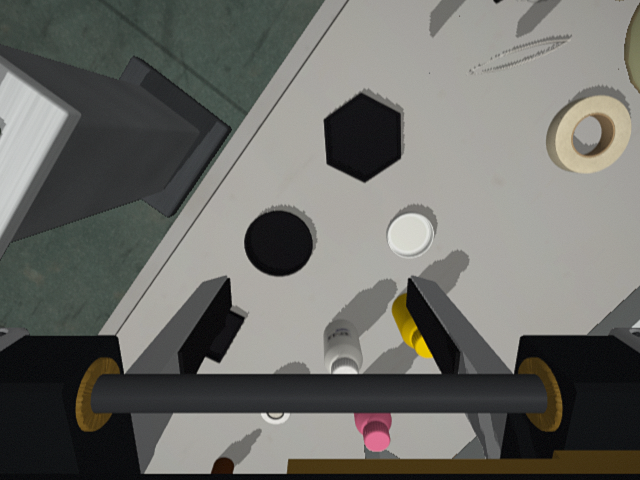

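```bash
cat >> h.py <<'E'
def blob(name,roi,z,thr=45):
    import pickle,cv2
    st,c=pickle.load(open(f"pics/{name}.pkl","rb")); x0,y0,x1,y1=roi
    m=(c["color"].max(2)[y0:y1,x0:x1]<thr).astype(np.uint8)
    cn=max(cv2.findContours(m,cv2.RETR_EXTERNAL,cv2.CHAIN_APPROX_NONE)[0],key=cv2.contourArea).reshape(-1,2)+[x0,y0]
    w=np.array([ray("wrist",c,p,z,st)[:2] for p in cn]); M=cv2.moments((w*1e4).astype(np.float32).reshape(-1,1,2))
    print("blob",round(M['m10']/M['m00']/1e4,4),round(M['m01']/M['m00']/1e4,4),"encl",cv2.minEnclosingCircle(w.astype(np.float32)))
E
python3 - <<'E'
from h import *
blob("w1",(240,205,318,280),0.008); blob("w1",(318,85,408,188),.008)
E
```

```text
blob 0.4455 0.1843 encl ((0.44532889127731323, 0.18414455652236938), 0.04407385364174843)
blob 0.4484 0.3531 encl ((0.44840019941329956, 0.3528708219528198), 0.05141241103410721)
```

{"name": "send_rows", "arguments": {"steps": "0 -0.355 -0.294 68 0 0;0 -0.355 -0.294 68 0 0;0 -0.355 -0.294 68 0 0;0 -0.355 -0.294 68 0 0;0 -0.355 -0.294 68 0 0;0 -0.355 -0.294 68 0 0;0 -0.355 -0.294 68 0 0;0 -0.355 -0.294 68 0 0;0 -0.355 -0.294 68 0 0;0 -0.355 -0.294 68 0 0;0 -0.355 -0.294 68 0 0;0 -0.355 -0.294 68 0 0"}}

```text
time_s: 4.2
ee_pos: [0.4364, -0.2044, 0.2994]
orientation: [[-0.002, 0.502, 0.865], [-0.003, 0.865, -0.502], [-1.0, -0.003, -0.0]]
ft_force: [0.5, 0.1, 0.7]
finger_gap: 1.0
```

```bash
python3 - <<'E'
from h import *
look("w2",["glass_beaker","cylinder_tall","small_round_tray","square_tray","dropper"])
plan([0.437,-0.265,0.15],-15)
E
```

```text
t 4.2 [ 0.4364 -0.2044  0.2994] gap 1.0 F [0.5 0.1 0.7]
glass_beaker 0.85 [ 0.4327 -0.2776  0.0332] [346. 260.]
glass_beaker 0.73 [ 0.5733 -0.3166  0.0021] [454. 225.]
cylinder_tall 0.73 [ 0.4307 -0.1215  0.0334] [278. 148.]
small_round_tray 0.59 [ 0.5691 -0.3176  0.0047] [452. 228.]
square_tray 0.95 [0.4374 0.0228 0.0007] [219.  31.]
dropper 0.65 [ 0.5893 -0.1673  0.0503] [425. 110.]
t 4.5 at [ 0.4372 -0.1975  0.2998] yaw -29.7 j [-35.  -3.  95.  -0.  88.  -5.]
ROW 0.1497 -0.0587 0.0334 -14.7 -0.1 -0.0  rows>= 4
```

View pics/w2.png

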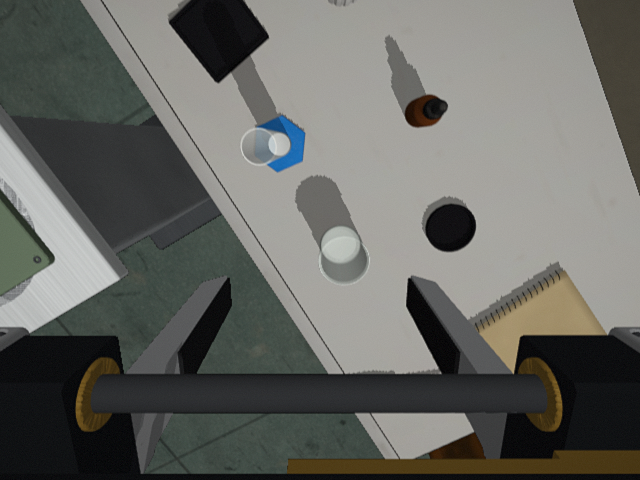

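```bash
python3 - <<'E'
from h import *
import pickle,cv2
st,c=pickle.load(open("pics/w2.pkl","rb"))
R=lambda uv,z: print(uv,z,ray("wrist",c,uv,z,st).round(4))
R((343.5,261),.071);R((340.5,244),.002);R((262,147),.165);R((279,146),.006);R((440,105),.094)
blob("w2",(424,200,478,255),.008); blob("w2",(165,0,272,84),.008)
im=c["color"];hsv=cv2.cvtColor(im,cv2.COLOR_BGR2HSV);m=cv2.inRange(hsv,(95,150,100),(115,255,255));m[:100]=0;m[190:]=0
ys,xs=np.nonzero(m);h=cv2.convexHull(np.c_[xs,ys].astype(np.int32)).reshape(-1,2)
w=np.array([ray("wrist",c,p,.006,st)[:2] for p in h]);print("foot",cv2.minEnclosingCircle(w.astype(np.float32)))
a=cv2.resize(im[60:300,220:490],None,fx=2.5,fy=2.5,interpolation=cv2.INTER_CUBIC);cv2.imwrite("pics/w2c.png",a)
E
```

```text
(343.5, 261) 0.071 [ 0.4338 -0.2648  0.071 ]
(340.5, 244) 0.002 [ 0.4344 -0.2651  0.002 ]
(262, 147) 0.165 [ 0.4344 -0.1189  0.165 ]
(279, 146) 0.006 [ 0.4306 -0.1188  0.006 ]
(440, 105) 0.094 [ 0.5909 -0.1668  0.094 ]
blob 0.567 -0.3146 encl ((0.5671393275260925, -0.31435027718544006), 0.03191794455051422)
blob 0.4365 0.0172 encl ((0.4386994540691376, 0.02174520678818226), 0.054489992558956146)
foot ((0.43276065587997437, -0.11745591461658478), 0.03249790892004967)
```

View pics/w2c.png

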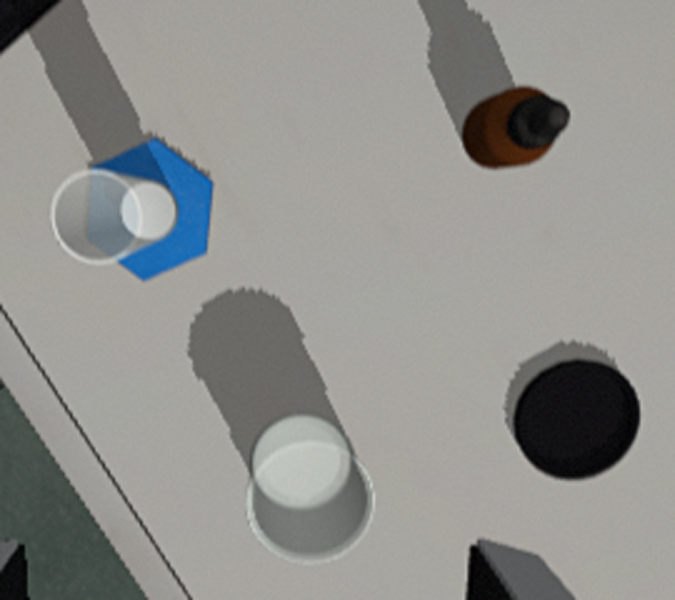

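{"name": "send_rows", "arguments": {"steps": "0.05 -0.059 0.033 -14.7 0 0;0.1 -0.059 0.033 -14.7 0 0;0.15 -0.059 0.033 -14.7 0 0;0.15 -0.059 0.033 -14.7 0 0;0.15 -0.059 0.033 -14.7 0 0;0.15 -0.059 0.033 -14.7 0 0;0.15 -0.059 0.033 -14.7 0 0"}}

```text
time_s: 5.08
ee_pos: [0.4377, -0.2645, 0.1514]
orientation: [[0.0, 0.257, 0.966], [-0.0, 0.966, -0.257], [-1.0, -0.0, 0.0]]
ft_force: [0.2, -0.7, 0.9]
finger_gap: 1.003
```

```bash
python3 - <<'E'
from h import *
look("w3",["glass_beaker"])
plan([0.4345,-0.265,0.05],-15)
E
```

```text
t 5.08 [ 0.4377 -0.2645  0.1514] gap 1.003 F [ 0.2 -0.7  0.9]
glass_beaker 0.68 [ 0.4313 -0.2769  0.0351] [315. 260.]
glass_beaker 0.66 [ 0.5694 -0.3187  0.0047] [478. 254.]
t 5.18 at [ 0.4387 -0.2657  0.1532] yaw -14.9 j [-41.   8. 101.  -0.  70. -26.]
ROW 0.1031 -0.0001 -0.0047 0.1 0.2 0.1  rows>= 3
```

View pics/w3.png

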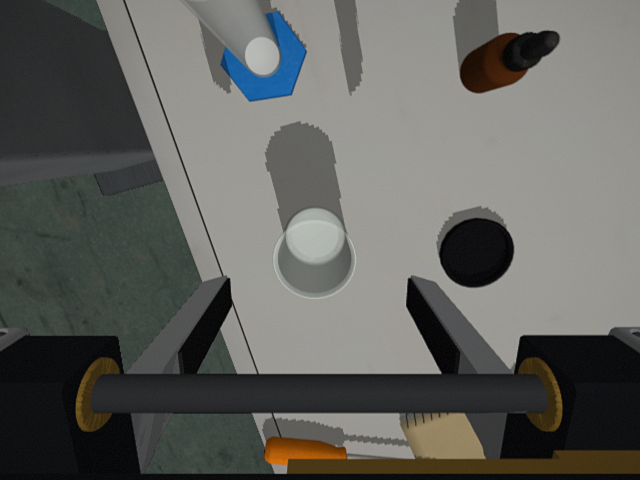

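```bash
python3 - <<'E'
from h import *
import pickle
st,c=pickle.load(open("pics/w3.pkl","rb"))
for uv,z in [((314.5,258),.071),((315.5,236),.002),((262,56),.006),((477,252),.01),((549,40),.094)]: print(ray("wrist",c,uv,z,st).round(4))
E
```

```text
[ 0.4347 -0.2643  0.071 ]
[ 0.4344 -0.2665  0.002 ]
[ 0.4319 -0.1174  0.006 ]
[ 0.5671 -0.3145  0.01  ]
[ 0.5911 -0.1701  0.094 ]
```

Beaker consistent (rim at 314,258). Descend and close.

{"name": "send_rows", "arguments": {"steps": "0.03 0 -0.005 0 0 0;0.06 0 -0.005 0 0 0;0.085 0 -0.005 0 0 0;0.103 0 -0.005 0 0 0;0.103 0 -0.005 0 0 0;0.103 0 -0.005 0 0 0;0.103 0 -0.005 0 0 0"}}

```text
time_s: 5.77
ee_pos: [0.4362, -0.2661, 0.0528]
orientation: [[0.007, 0.257, 0.966], [-0.007, 0.966, -0.257], [-1.0, -0.004, 0.009]]
ft_force: [0.2, 0.4, -0.3]
finger_gap: 0.999
```

{"name": "send_rows", "arguments": {"steps": "0 0 0 0 0 0;0 0 0 0 0 0;0 0 0 0 0 0;0 0 0 0 0 0;0 0 0 0 0 0;0 0 0 0 0 0;0 0 0 0 0 0;0 0 0 0 0 0", "grip": 1, "grip_force": 10}}

```text
time_s: 6.43
ee_pos: [0.4361, -0.2661, 0.0529]
orientation: [[0.007, 0.257, 0.966], [-0.006, 0.966, -0.257], [-1.0, -0.004, 0.008]]
ft_force: [-1.2, 0.3, 0.9]
finger_gap: 0.614
```

{"name": "send_rows", "arguments": {"steps": "0 0 0 0 0 0;0 0 0 0 0 0;0 0 0 0 0 0;0 0 0 0 0 0"}}

```text
time_s: 6.77
ee_pos: [0.4361, -0.2661, 0.0529]
orientation: [[0.007, 0.257, 0.966], [-0.006, 0.966, -0.257], [-1.0, -0.004, 0.008]]
ft_force: [-0.0, 0.3, 1.5]
finger_gap: 0.617
```

{"name": "send_rows", "arguments": {"steps": "-0.01 0 0 0 0 0;-0.03 0 0 0 0 0;-0.06 0 0 0 0 0;-0.09 0 0 0 0 0;-0.13 0 0 0 0 0;-0.17 0 0 0 0 0;-0.21 0 0 0 0 0;-0.23 0 0 0 0 0;-0.23 0 0 0 0 0"}}

```text
time_s: 7.52
ee_pos: [0.4371, -0.2668, 0.2902]
orientation: [[0.017, 0.257, 0.966], [-0.015, 0.966, -0.256], [-1.0, -0.01, 0.02]]
ft_force: [0.9, 0.5, 0.9]
finger_gap: 0.612
```

```bash
python3 - <<'E'
from h import *
print(observe()["finger_gap"]); plan([0.446,0.183,0.28],38)
E
```

```text
0.6119458575137384
t 7.52 at [ 0.4371 -0.2668  0.2902] yaw -14.9 j [-41.   1.  93.  -0.  85. -26.]
ROW 0.0036 0.4371 -0.107 -52.9 0.8 1.1  rows>= 11
```

{"name": "send_rows", "arguments": {"steps": "0.004 0.02 -0.005 -5 0.1 0.1;0.004 0.055 -0.014 -10 0.2 0.2;0.004 0.1 -0.024 -15 0.3 0.4;0.004 0.14 -0.034 -20 0.4 0.5;0.004 0.18 -0.044 -25 0.5 0.6;0.004 0.22 -0.054 -30 0.6 0.7;0.004 0.26 -0.064 -35 0.7 0.8;0.004 0.3 -0.073 -40 0.8 0.9;0.004 0.34 -0.083 -45 0.8 1;0.004 0.38 -0.093 -50 0.8 1.1;0.004 0.415 -0.102 -52.9 0.8 1.1;0.004 0.437 -0.107 -52.9 0.8 1.1"}}

```text
time_s: 8.52
ee_pos: [0.4442, 0.1863, 0.2779]
orientation: [[-0.003, -0.62, 0.785], [0.001, 0.785, 0.62], [-1.0, 0.003, -0.001]]
ft_force: [0.6, 0.6, -0.9]
finger_gap: 0.616
```

{"name": "send_rows", "arguments": {"steps": "0 0 0 0 0 0;0 0 0 0 0 0"}}

```text
time_s: 8.68
ee_pos: [0.4427, 0.187, 0.276]
orientation: [[-0.006, -0.622, 0.783], [-0.0, 0.783, 0.623], [-1.0, 0.004, -0.005]]
ft_force: [-0.6, 0.1, -0.8]
finger_gap: 0.615
```

```bash
python3 - <<'E'
from h import *
look("w4",["glass_beaker","large_round_tray"])
plan([0.446,0.183,0.10],38)
E
```

```text
t 8.68 [0.4427 0.187  0.276 ] gap 0.615 F [-0.6  0.1 -0.8]
glass_beaker 0.75 [0.4478 0.1755 0.269 ] [312. 325.]
glass_beaker 0.49 [0.4425 0.1896 0.0023] [321. 207.]
large_round_tray 0.59 [0.4418 0.1864 0.0036] [318. 209.]
t 8.83 at [0.4439 0.1849 0.2771] yaw 38.2 j [ 12.  -2.  97.   0.  85. -26.]
ROW 0.1771 -0.0033 0.001 0.2 -0.2 -0.2  rows>= 5
```

View pics/w4.png

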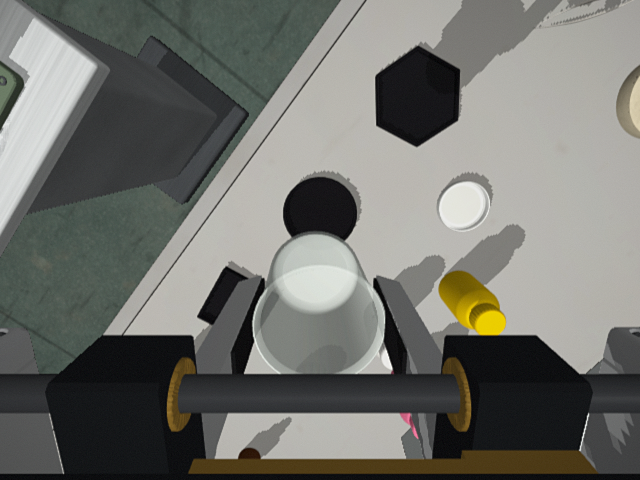

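{"name": "send_rows", "arguments": {"steps": "0.04 -0.003 0.001 0 -0.2 -0.2;0.08 -0.003 0.001 0 -0.2 -0.2;0.12 -0.003 0.001 0 -0.2 -0.2;0.155 -0.003 0.001 0 -0.2 -0.2;0.177 -0.003 0.001 0 -0.2 -0.2;0.177 -0.003 0.001 0 -0.2 -0.2;0.177 -0.003 0.001 0 -0.2 -0.2;0.177 -0.003 0.001 0 -0.2 -0.2"}}

```text
time_s: 9.5
ee_pos: [0.4475, 0.1827, 0.1018]
orientation: [[0.004, -0.618, 0.787], [0.0, 0.787, 0.618], [-1.0, -0.002, 0.003]]
ft_force: [-0.1, -0.0, 0.7]
finger_gap: 0.611
```

```bash
python3 - <<'E'
from h import *
look("w5",["large_round_tray"])
import cv2
c=optics.capture("scene");cv2.imwrite("pics/s5.png",cv2.resize(c["color"][100:350,120:400],None,fx=2.5,fy=2.4))
plan([0.446,0.183,0.057],38)
E
```

```text
t 9.5 [0.4475 0.1827 0.1018] gap 0.611 F [-0.1 -0.   0.7]
large_round_tray 0.92 [0.4291 0.2035 0.0005] [316. 212.]
t 9.65 at [0.4479 0.1834 0.1025] yaw 38.2 j [ 12.   9. 108.  -0.  63. -26.]
ROW 0.0455 0.001 -0.002 0.2 0.3 0.2  rows>= 2
```

View pics/w5.png

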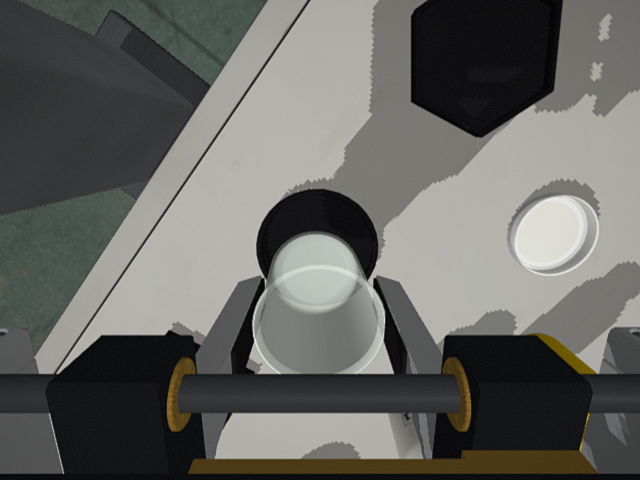

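View pics/s5.png

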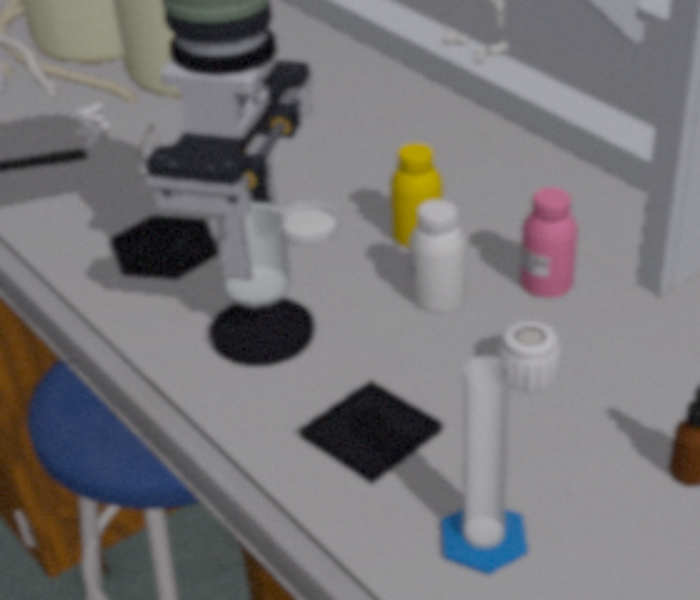

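```bash
python3 - <<'E'
from h import *
import pickle
st,c=pickle.load(open("pics/w5.pkl","rb"))
P=np.array([ray("wrist",c,p,.010,st)[:2] for p in [(257,246),(379,240),(318,190),(284,201),(353,202),(262,268),(268,215)]])
A=np.c_[2*P,np.ones(len(P))];s=np.linalg.lstsq(A,(P**2).sum(1),rcond=None)[0];print(s[:2],np.sqrt(s[2]+s[:2]@s[:2]))
for uv,z in [((320,319),.1025-.053+.071),((317,271),.1025-.053)]: print(ray("wrist",c,uv,z,st).round(4))
E
```

```text
[0.44732841 0.18356232] 0.04403575389792834
[0.4453 0.1867 0.1205]
[0.447  0.1824 0.0495]
```

{"name": "send_rows", "arguments": {"steps": "0.015 0 0 0 0.2 0.2;0.03 0 0 0 0.2 0.2;0.038 0 0 0 0.2 0.2;0.042 0 0 0 0.2 0.2;0.044 0 0 0 0.2 0.2;0.045 0 0 0 0.2 0.2;0.045 0 0 0 0.2 0.2;0.045 0 0 0 0.2 0.2"}}

```text
time_s: 10.32
ee_pos: [0.4487, 0.1836, 0.0581]
orientation: [[0.002, -0.618, 0.786], [0.001, 0.786, 0.618], [-1.0, -0.0, 0.002]]
ft_force: [0.4, -0.3, -0.9]
finger_gap: 0.615
```

{"name": "send_rows", "arguments": {"steps": "0.001 0 0 0 0 0;0.002 0 0 0 0 0;0.003 0 0 0 0 0;0.003 0 0 0 0 0"}}

```text
time_s: 10.65
ee_pos: [0.4492, 0.1836, 0.0559]
orientation: [[0.003, -0.619, 0.786], [0.001, 0.786, 0.619], [-1.0, -0.001, 0.003]]
ft_force: [-1.4, -0.7, 5.0]
finger_gap: 0.61
```

{"name": "send_rows", "arguments": {"steps": "0 0 0 0 0 0;0 0 0 0 0 0"}}

```text
time_s: 10.82
ee_pos: [0.4494, 0.1837, 0.056]
orientation: [[0.003, -0.619, 0.786], [0.001, 0.786, 0.619], [-1.0, -0.001, 0.003]]
ft_force: [-0.6, 0.1, -0.5]
finger_gap: 0.612
```

Contact (5 N) at exactly the expected height. Release and rise.

{"name": "send_rows", "arguments": {"steps": "0 0 0 0 0 0;0 0 0 0 0 0;0 0 0 0 0 0;0 0 0 0 0 0;0 0 0 0 0 0;0 0 0 0 0 0;0 0 0 0 0 0;0 0 0 0 0 0;0 0 0 0 0 0;0 0 0 0 0 0", "grip": 0}}

```text
time_s: 11.65
ee_pos: [0.4495, 0.1837, 0.056]
orientation: [[0.003, -0.619, 0.786], [0.002, 0.786, 0.619], [-1.0, -0.001, 0.003]]
ft_force: [0.1, -0.3, 1.0]
finger_gap: 0.998
```

{"name": "send_rows", "arguments": {"steps": "-0.02 0 0 0 0 0;-0.05 0 0 0 0 0;-0.09 0 0 0 0 0;-0.13 0 0 0 0 0;-0.17 0 0 0 0 0;-0.21 0 0 0 0 0;-0.22 0 0 0 0 0"}}

```text
time_s: 12.23
ee_pos: [0.4522, 0.1842, 0.2839]
orientation: [[0.016, -0.619, 0.786], [0.004, 0.786, 0.619], [-1.0, -0.007, 0.015]]
ft_force: [0.6, 0.4, 1.3]
finger_gap: 0.998
```

```bash
python3 - <<'E'
from h import *
st,c=look("w6",["glass_beaker","large_round_tray","white_bottle"])
import cv2
plan([0.585,0.13,0.28],45)
E
```

```text
t 12.23 [0.4522 0.1842 0.2839] gap 0.998 F [0.6 0.4 1.3]
glass_beaker 0.83 [0.4521 0.1724 0.0195] [309. 215.]
large_round_tray 0.91 [0.428  0.205  0.0025] [310. 179.]
white_bottle 0.83 [0.6335 0.2179 0.0738] [462. 292.]
white_bottle 0.65 [0.5785 0.1323 0.0719] [374. 319.]
white_bottle 0.65 [0.6703 0.0836 0.0332] [398. 370.]
t 12.43 at [0.4479 0.1831 0.2746] yaw 38.2 j [ 12.  -2.  97.   0.  85. -26.]
ROW -0.0053 -0.1265 0.0749 -6.8 0.1 -0.0  rows>= 4
```

View pics/w6.png

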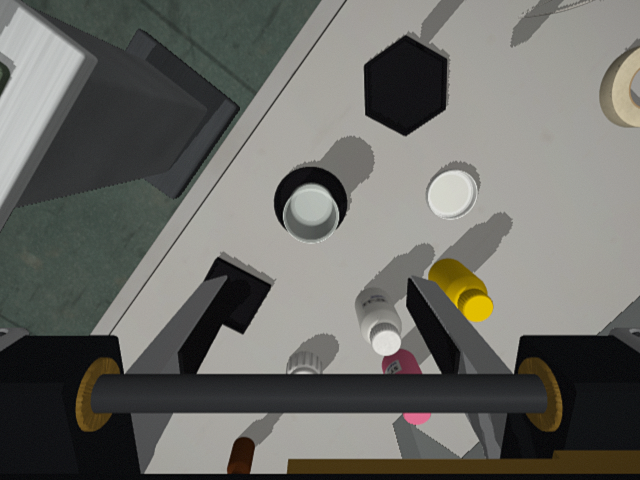

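```bash
python3 - <<'E'
from h import *
import pickle,cv2
st,c=pickle.load(open("pics/w6.pkl","rb"))
for n,uv,z in [("base",(313,203),.004),("rim",(311,213),.074),("cap",(386.5,342),.097),("pink cap",(421,415),.097),("yel cap",(480,305),.097)]: print(n,ray("wrist",c,uv,z,st).round(4))
P=np.array([ray("wrist",c,p,.010,st)[:2] for p in [(275,202),(347,203),(310,166),(285,178),(336,177)]])
A=np.c_[2*P,np.ones(len(P))];s=np.linalg.lstsq(A,(P**2).sum(1),rcond=None)[0];print(s[:2],np.sqrt(s[2]+s[:2]@s[:2]))
im=c["color"];a=cv2.resize(im[150:420,250:510],None,fx=2.2,fy=2.2,interpolation=cv2.INTER_CUBIC);cv2.imwrite("pics/w6c.png",a)
E
```

```text
base [0.4488 0.1851 0.004 ]
rim [0.446  0.1851 0.074 ]
cap [0.595  0.1271 0.097 ]
pink cap [0.6897 0.0797 0.097 ]
yel cap [0.6442 0.2209 0.097 ]
[0.44635789 0.18447352] 0.04331246042257085
```

View pics/w6c.png

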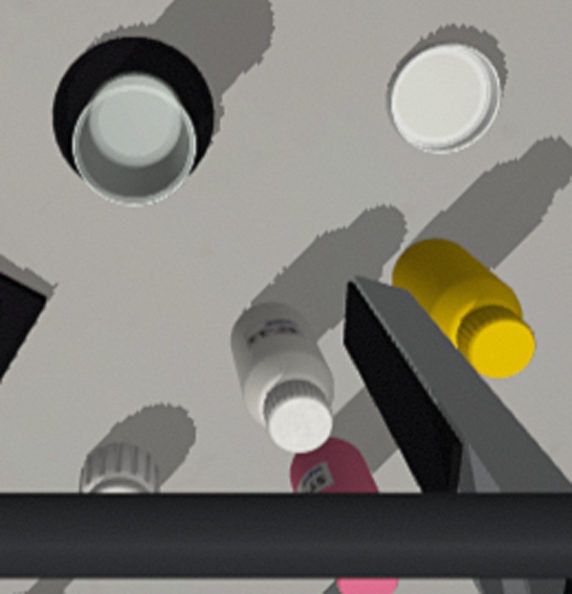

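```bash
python3 - <<'E'
from h import *
plan([0.593,0.127,0.20],18)
E
```

```text
t 12.43 at [0.4479 0.1831 0.2746] yaw 38.2 j [ 12.  -2.  97.   0.  85. -26.]
ROW 0.0747 -0.1338 0.0792 20.2 0.1 -0.0  rows>= 5
```

{"name": "send_rows", "arguments": {"steps": "0.01 -0.03 0.017 5 0 0;0.025 -0.06 0.035 10 0 0;0.04 -0.09 0.053 15 0 0;0.055 -0.12 0.07 20.2 0 0;0.075 -0.134 0.079 20.2 0 0;0.075 -0.134 0.079 20.2 0 0;0.075 -0.134 0.079 20.2 0 0;0.075 -0.134 0.079 20.2 0 0"}}

```text
time_s: 13.1
ee_pos: [0.5911, 0.1271, 0.1978]
orientation: [[-0.003, -0.31, 0.951], [0.001, 0.951, 0.31], [-1.0, 0.002, -0.003]]
ft_force: [0.5, 0.3, 0.9]
finger_gap: 1.002
```

```bash
python3 - <<'E'
from h import *
look("w7",["white_bottle"])
plan([0.593,0.127,0.06],18)
E
```

```text
t 13.1 [0.5911 0.1271 0.1978] gap 1.002 F [0.5 0.3 0.9]
white_bottle 0.87 [0.5905 0.1333 0.08  ] [320. 236.]
white_bottle 0.86 [0.6684 0.0814 0.0721] [387. 315.]
white_bottle 0.72 [0.6392 0.216  0.0835] [418. 153.]
t 13.2 at [0.5922 0.1275 0.2002] yaw 18.1 j [  4.  17.  85.   0.  78. -14.]
ROW 0.1402 -0.0008 0.0004 0.1 0.1 -0.0  rows>= 4
```

View pics/w7.png

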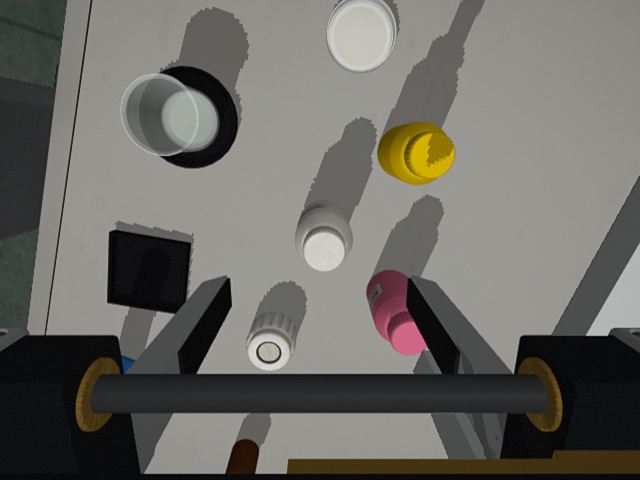

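```bash
python3 - <<'E'
from h import *
import pickle
st,c=pickle.load(open("pics/w7.pkl","rb"))
for n,uv,z in [("white",(324,250),.097),("pink",(405,335),.097),("yel",(432,154),.097),("cap",(269,350),.044)]: print(n,ray("wrist",c,uv,z,st).round(4))
blob("w7",(100,225,195,320),.01)
E
```

```text
white [0.5951 0.1276 0.097 ]
pink [0.6794 0.0801 0.097 ]
yel [0.6449 0.2177 0.097 ]
cap [ 0.5816 -0.0013  0.044 ]
blob 0.4406 0.0241 encl ((0.441247820854187, 0.023688524961471558), 0.05611853674054146)
```

{"name": "send_rows", "arguments": {"steps": "0.035 -0.001 0.002 0 0 0;0.07 -0.001 0.002 0 0 0;0.105 -0.001 0.002 0 0 0;0.13 -0.001 0.002 0 0 0;0.141 -0.001 0.002 0 0 0;0.141 -0.001 0.002 0 0 0;0.141 -0.001 0.002 0 0 0"}}

```text
time_s: 13.78
ee_pos: [0.595, 0.1279, 0.0606]
orientation: [[0.003, -0.311, 0.95], [0.001, 0.95, 0.311], [-1.0, 0.0, 0.003]]
ft_force: [-0.1, 0.7, -0.8]
finger_gap: 1.002
```

{"name": "send_rows", "arguments": {"steps": "0 0 0 0 0 0;0 0 0 0 0 0;0 0 0 0 0 0;0 0 0 0 0 0;0 0 0 0 0 0;0 0 0 0 0 0;0 0 0 0 0 0;0 0 0 0 0 0;0 0 0 0 0 0;0 0 0 0 0 0;0 0 0 0 0 0;0 0 0 0 0 0", "grip": 1, "grip_force": 12}}

```text
time_s: 14.78
ee_pos: [0.5949, 0.1278, 0.0606]
orientation: [[0.003, -0.311, 0.95], [0.001, 0.95, 0.311], [-1.0, 0.0, 0.003]]
ft_force: [-0.7, 0.5, 1.6]
finger_gap: 0.521
```

```bash
python3 - <<'E'
from h import *
plan([0.594,0.127,0.25],18)
E
```

```text
t 14.78 at [0.5949 0.1278 0.0606] yaw 18.1 j [  4.  26.  91.   0.  63. -14.]
ROW -0.1894 -0.0004 -0.0006 0.1 0.2 -0.0  rows>= 5
```

{"name": "send_rows", "arguments": {"steps": "-0.01 0 0 0 0 0;-0.03 0 0 0 0 0;-0.06 0 0 0 0 0;-0.1 0 0 0 0 0;-0.14 0 0 0 0 0;-0.17 0 0 0 0 0;-0.17 0 0 0 0 0"}}

```text
time_s: 15.37
ee_pos: [0.5993, 0.1281, 0.2404]
orientation: [[0.019, -0.311, 0.95], [0.003, 0.95, 0.311], [-1.0, -0.003, 0.019]]
ft_force: [1.1, 1.3, -0.3]
finger_gap: 0.522
```

```bash
python3 - <<'E'
from h import *
print(observe()["finger_gap"]);plan([0.44,0.022,0.22],5)
E
```

```text
0.5223032087947476
t 15.37 at [0.5993 0.1281 0.2404] yaw 18.1 j [  4.  15.  83.   0.  81. -14.]
ROW 0.0171 -0.0512 -0.1848 13.1 1.1 0.1  rows>= 5
```

{"name": "send_rows", "arguments": {"steps": "0.003 -0.01 -0.03 3 0.2 0;0.006 -0.02 -0.065 6 0.4 0;0.01 -0.03 -0.1 9 0.6 0;0.013 -0.04 -0.14 12 0.8 0.1;0.017 -0.048 -0.17 13.1 1.1 0.1;0.017 -0.051 -0.185 13.1 1.1 0.1;0.017 -0.051 -0.185 13.1 1.1 0.1;0.017 -0.051 -0.185 13.1 1.1 0.1"}}

```text
time_s: 16.03
ee_pos: [0.4395, 0.022, 0.22]
orientation: [[0.001, -0.086, 0.996], [0.001, 0.996, 0.086], [-1.0, 0.001, 0.001]]
ft_force: [0.6, 0.6, -0.2]
finger_gap: 0.52
```

```bash
python3 - <<'E'
from h import *
look("w8",["square_tray"])
plan([0.44,0.022,0.10],5)
E
```

```text
t 16.03 [0.4395 0.022  0.22  ] gap 0.52 F [ 0.6  0.6 -0.2]
square_tray 0.64 [0.4385 0.0343 0.0008] [318. 206.]
t 16.13 at [0.4407 0.0224 0.2204] yaw 5.0 j [ -8.  -5. 106.   0.  78. -13.]
ROW 0.1204 -0.0004 -0.0009 0.0 0.1 -0.0  rows>= 3
```

View pics/w8.png

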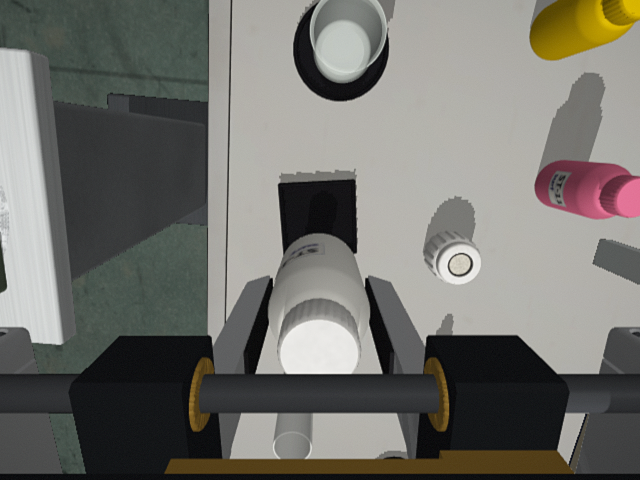

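```bash
python3 - <<'E'
from h import *
import pickle
st,c=pickle.load(open("pics/w8.pkl","rb"))
for uv in [(279,183),(356,178),(358,252),(284,242)]: print(ray("wrist",c,uv,.01,st).round(4))
E
```

```text
[0.3966 0.0555 0.01  ]
[0.4739 0.0673 0.01  ]
[ 0.485  -0.0103  0.01  ]
[ 0.4055 -0.0061  0.01  ]
```

{"name": "send_rows", "arguments": {"steps": "0.04 0 0 0 0 0;0.075 0 0 0 0 0;0.105 0 0 0 0 0;0.125 0 0 0 0 0;0.138 0 0 0 0 0;0.145 0 0 0 0 0;0.15 0 0 0 0 0;0.15 0 0 0 0 0;0.15 0 0 0 0 0"}}

```text
time_s: 16.88
ee_pos: [0.442, 0.0227, 0.071]
orientation: [[0.003, -0.088, 0.996], [0.001, 0.996, 0.088], [-1.0, 0.0, 0.003]]
ft_force: [-0.4, 0.8, -0.9]
finger_gap: 0.52
```

```bash
python3 - <<'E'
from h import *
plan([0.441,0.0225,0.0636],5)
E
```

```text
t 16.88 at [0.442  0.0227 0.071 ] yaw 5.1 j [ -8.   7. 114.   0.  59. -13.]
ROW 0.0074 -0.0001 -0.001 0.1 0.2 -0.0  rows>= 1
```

{"name": "send_rows", "arguments": {"steps": "0.002 0 -0.001 0 0.1 0;0.004 0 -0.001 0 0.2 0;0.005 0 -0.001 0 0.2 0;0.006 0 -0.001 0 0.2 0;0.007 0 -0.001 0 0.2 0;0.0075 0 -0.001 0 0.2 0;0.0075 0 -0.001 0 0.2 0"}}

```text
time_s: 17.47
ee_pos: [0.4411, 0.0225, 0.0636]
orientation: [[-0.001, -0.088, 0.996], [0.0, 0.996, 0.088], [-1.0, 0.0, -0.001]]
ft_force: [-0.5, 0.5, 0.1]
finger_gap: 0.518
```

{"name": "send_rows", "arguments": {"steps": "0.0005 0 0 0 0 0;0.001 0 0 0 0 0;0.0015 0 0 0 0 0;0.0015 0 0 0 0 0"}}

```text
time_s: 17.8
ee_pos: [0.4411, 0.0225, 0.0635]
orientation: [[-0.001, -0.088, 0.996], [0.0, 0.996, 0.088], [-1.0, 0.0, -0.001]]
ft_force: [-4.9, 0.4, 12.1]
finger_gap: 0.519
```

Contact (12 N). Release and rise.

{"name": "send_rows", "arguments": {"steps": "0 0 0 0 0 0;0 0 0 0 0 0;0 0 0 0 0 0;0 0 0 0 0 0;0 0 0 0 0 0;0 0 0 0 0 0;0 0 0 0 0 0;0 0 0 0 0 0;0 0 0 0 0 0;0 0 0 0 0 0;0 0 0 0 0 0", "grip": 0}}

```text
time_s: 18.72
ee_pos: [0.4411, 0.0225, 0.0634]
orientation: [[-0.002, -0.088, 0.996], [0.0, 0.996, 0.088], [-1.0, 0.0, -0.001]]
ft_force: [-0.2, -1.1, 0.3]
finger_gap: 0.998
```

{"name": "send_rows", "arguments": {"steps": "-0.02 0 0 0 0 0;-0.05 0 0 0 0 0;-0.09 0 0 0 0 0;-0.13 0 0 0 0 0;-0.17 0 0 0 0 0;-0.2 0 0 0 0 0;-0.2 0 0 0 0 0;-0.2 0 0 0 0 0"}}

```text
time_s: 19.38
ee_pos: [0.4428, 0.0223, 0.2657]
orientation: [[0.004, -0.088, 0.996], [-0.001, 0.996, 0.088], [-1.0, -0.001, 0.004]]
ft_force: [0.1, 0.2, -0.8]
finger_gap: 0.998
```

```bash
python3 - <<'E'
from h import *
look("w9")
plan([0.59,-0.169,0.24],-17)
E
```

```text
t 19.38 [0.4428 0.0223 0.2657] gap 0.998 F [ 0.1  0.2 -0.8]
t 19.43 at [0.4413 0.0225 0.2635] yaw 5.1 j [ -8.  -7. 103.  -0.  84. -13.]
ROW 0.0234 -0.2039 0.1312 22.1 -0.0 0.0  rows>= 6
```

View pics/w9.png

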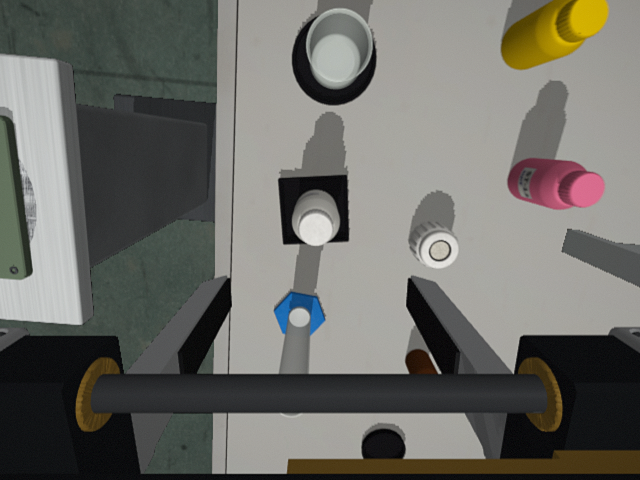

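{"name": "send_rows", "arguments": {"steps": "0 -0.034 0.022 4 0 0;0 -0.068 0.044 8 0 0;0 -0.102 0.066 12 0 0;0.01 -0.136 0.088 16 0 0;0.02 -0.17 0.11 20 0 0;0.023 -0.2 0.13 22 0 0;0.023 -0.204 0.131 22 0 0;0.023 -0.204 0.131 22 0 0;0.023 -0.204 0.131 22 0 0"}}

```text
time_s: 20.18
ee_pos: [0.5883, -0.1683, 0.2379]
orientation: [[-0.005, 0.291, 0.957], [0.003, 0.957, -0.291], [-1.0, 0.001, -0.006]]
ft_force: [-0.1, 0.8, 0.1]
finger_gap: 0.999
```

```bash
python3 - <<'E'
from h import *
look("w10",["dropper","small_round_tray"])
plan([0.59,-0.169,0.045],-17)
E
```

```text
t 20.18 [ 0.5883 -0.1683  0.2379] gap 0.999 F [-0.1  0.8  0.1]
dropper 0.8 [ 0.5964 -0.1634  0.0514] [326. 217.]
small_round_tray 0.61 [ 0.5715 -0.3206  0.0017] [343. 335.]
t 20.33 at [ 0.5891 -0.1676  0.2405] yaw -16.8 j [-24.  16.  82.   0.  83.  -7.]
ROW 0.1955 -0.0011 0.0016 0.2 -0.1 -0.0  rows>= 5
```

View pics/w10.png

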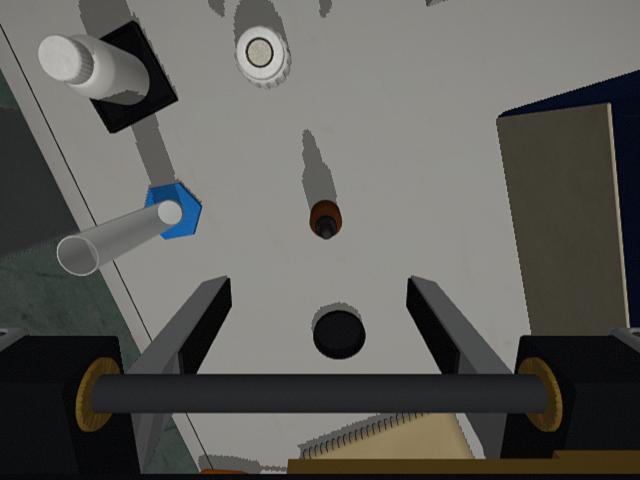

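```bash
python3 - <<'E'
from h import *
import pickle
st,c=pickle.load(open("pics/w10.pkl","rb"))
for n,uv,z in [("bulb",(326,229),.085),("body",(325.5,215),.03),("foot",(172,211),.006),("cyltop",(77,254),.165)]: print(n,ray("wrist",c,uv,z,st).round(4))
blob("w10",(312,308,368,361),.01)
E
```

```text
bulb [ 0.5946 -0.1672  0.085 ]
body [ 0.5953 -0.1657  0.03  ]
foot [ 0.4341 -0.1172  0.006 ]
cyltop [ 0.433  -0.1164  0.165 ]
blob 0.5679 -0.3137 encl ((0.5685291886329651, -0.3137076795101166), 0.03266370669007301)
```

{"name": "send_rows", "arguments": {"steps": "0.04 0.002 0.005 0 0 0;0.08 0.002 0.005 0 0 0;0.12 0.002 0.005 0 0 0;0.155 0.002 0.005 0 0 0;0.18 0.002 0.005 0 0 0;0.195 0.002 0.005 0 0 0;0.195 0.002 0.005 0 0 0;0.195 0.002 0.005 0 0 0"}}

```text
time_s: 21.0
ee_pos: [0.5935, -0.1658, 0.0455]
orientation: [[-0.002, 0.288, 0.958], [0.001, 0.958, -0.288], [-1.0, 0.0, -0.003]]
ft_force: [0.6, -0.5, 1.0]
finger_gap: 1.0
```

```bash
python3 - <<'E'
from h import *
look("w11",["dropper"])
plan([0.594,-0.167,0.045],-17)
E
```

```text
t 21.0 [ 0.5935 -0.1658  0.0455] gap 1.0 F [ 0.6 -0.5  1. ]
dropper 0.71 [ 0.5995 -0.1589  0.051 ] [327. 298.]
t 21.1 at [ 0.5956 -0.1671  0.0478] yaw -16.8 j [-24.  28.  90.   0.  62.  -7.]
ROW 0.0028 -0.0004 -0.0016 0.2 0.1 0.0  rows>= 1
```

View pics/w11.png

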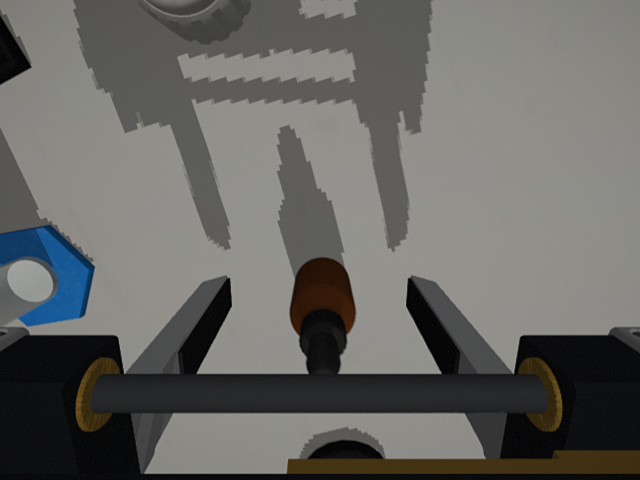

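{"name": "send_rows", "arguments": {"steps": "0.002 0 -0.001 0 0 0;0.002 0 -0.001 0 0 0;0.002 0 -0.001 0 0 0;0.002 0 -0.001 0 0 0;0.002 0 -0.001 0 0 0;0.002 0 -0.001 0 0 0;0.002 0 -0.001 0 0 0;0.002 0 -0.001 0 0 0;0.002 0 -0.001 0 0 0;0.002 0 -0.001 0 0 0;0.002 0 -0.001 0 0 0;0.002 0 -0.001 0 0 0", "grip": 1, "grip_force": 10}}

```text
time_s: 22.1
ee_pos: [0.5946, -0.1667, 0.0457]
orientation: [[0.002, 0.289, 0.957], [-0.001, 0.957, -0.289], [-1.0, -0.0, 0.002]]
ft_force: [-0.5, -0.1, 0.1]
finger_gap: 0.347
```

{"name": "send_rows", "arguments": {"steps": "0 0 0 0 0 0;0 0 0 0 0 0;0 0 0 0 0 0;0 0 0 0 0 0;0 0 0 0 0 0;0 0 0 0 0 0"}}

```text
time_s: 22.6
ee_pos: [0.5946, -0.1667, 0.0457]
orientation: [[0.002, 0.289, 0.957], [-0.001, 0.957, -0.289], [-1.0, -0.0, 0.002]]
ft_force: [0.1, 0.3, -0.0]
finger_gap: 0.346
```

{"name": "send_rows", "arguments": {"steps": "-0.01 0 0 0 0 0;-0.03 0 0 0 0 0;-0.06 0 0 0 0 0;-0.09 0 0 0 0 0;-0.1 0 0 0 0 0;-0.1 0 0 0 0 0"}}

```text
time_s: 23.1
ee_pos: [0.5972, -0.1678, 0.1504]
orientation: [[0.01, 0.289, 0.957], [-0.004, 0.957, -0.289], [-1.0, -0.001, 0.011]]
ft_force: [1.3, 0.2, -0.6]
finger_gap: 0.347
```

```bash
python3 - <<'E'
from h import *
print(observe()["finger_gap"]);plan([0.5675,-0.3145,0.14],-25)
E
```

```text
0.3471261735263925
t 23.1 at [ 0.5972 -0.1678  0.1504] yaw -16.8 j [-24.  21.  86.   0.  72.  -7.]
ROW 0.0107 -0.149 0.0138 8.2 0.6 0.0  rows>= 4
```

{"name": "send_rows", "arguments": {"steps": "0.002 -0.025 0.002 2 0.1 0;0.005 -0.055 0.005 4 0.2 0;0.008 -0.09 0.008 6 0.4 0;0.011 -0.125 0.012 8.2 0.6 0;0.011 -0.145 0.014 8.2 0.6 0;0.011 -0.149 0.014 8.2 0.6 0;0.011 -0.149 0.014 8.2 0.6 0;0.011 -0.149 0.014 8.2 0.6 0"}}

```text
time_s: 23.77
ee_pos: [0.5671, -0.3132, 0.1382]
orientation: [[-0.001, 0.422, 0.906], [0.002, 0.906, -0.422], [-1.0, 0.001, -0.002]]
ft_force: [-0.2, 0.4, -0.2]
finger_gap: 0.351
```

```bash
python3 - <<'E'
from h import *
look("w12",["small_round_tray"])
plan([0.5675,-0.3145,0.055],-25)
E
```

```text
t 23.77 [ 0.5671 -0.3132  0.1382] gap 0.351 F [-0.2  0.4 -0.2]
small_round_tray 0.82 [ 5.739e-01 -3.149e-01  3.000e-04] [327. 235.]
t 23.87 at [ 0.5678 -0.3126  0.139 ] yaw -24.9 j [-36.  25.  82.   0.  73. -12.]
ROW 0.084 -0.0018 0.0006 0.1 -0.0 -0.0  rows>= 3
```

View pics/w12.png

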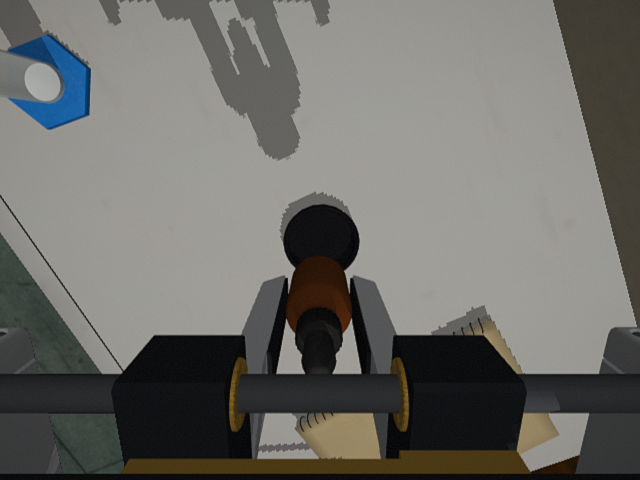

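```bash
python3 - <<'E'
from h import *
import pickle
st,c=pickle.load(open("pics/w12.pkl","rb"))
P=np.array([ray("wrist",c,p,.010,st)[:2] for p in [(284,237),(358.5,241),(321,205),(294,216),(349,216),(288,257),(354,259)]])
A=np.c_[2*P,np.ones(len(P))];s=np.linalg.lstsq(A,(P**2).sum(1),rcond=None)[0];print(s[:2],np.sqrt(s[2]+s[:2]@s[:2]))
E
```

```text
[ 0.56789658 -0.31591275] 0.030916576433997606
```

{"name": "send_rows", "arguments": {"steps": "0.03 -0.002 0.001 0 0 0;0.055 -0.002 0.001 0 0 0;0.07 -0.002 0.001 0 0 0;0.08 -0.002 0.001 0 0 0;0.084 -0.002 0.001 0 0 0;0.084 -0.002 0.001 0 0 0;0.084 -0.002 0.001 0 0 0;0.084 -0.002 0.001 0 0 0"}}

```text
time_s: 24.53
ee_pos: [0.569, -0.3153, 0.0567]
orientation: [[0.002, 0.42, 0.907], [-0.001, 0.907, -0.42], [-1.0, -0.0, 0.002]]
ft_force: [-0.4, -0.3, 0.2]
finger_gap: 0.349
```

```bash
python3 - <<'E'
from h import *
plan([0.568,-0.315,0.0487],-25)
E
```

```text
t 24.53 at [ 0.569  -0.3153  0.0567] yaw -24.9 j [-37.  30.  84.   0.  65. -12.]
ROW 0.008 -0.0001 -0.0011 0.1 0.1 0.0  rows>= 1
```

{"name": "send_rows", "arguments": {"steps": "0.002 0 -0.001 0 0.1 0;0.004 0 -0.001 0 0.1 0;0.006 0 -0.001 0 0.1 0;0.007 0 -0.001 0 0.1 0;0.008 0 -0.001 0 0.1 0;0.0085 0 -0.001 0 0.1 0;0.009 0 -0.001 0 0.1 0;0.009 0 -0.001 0 0.1 0"}}

```text
time_s: 25.2
ee_pos: [0.568, -0.3149, 0.0486]
orientation: [[0.0, 0.42, 0.907], [-0.0, 0.907, -0.42], [-1.0, -0.0, 0.0]]
ft_force: [-2.9, 1.2, 5.6]
finger_gap: 0.353
```

Contact at the expected height. Release, rise.

{"name": "send_rows", "arguments": {"steps": "0 0 0 0 0 0;0 0 0 0 0 0;0 0 0 0 0 0;0 0 0 0 0 0;0 0 0 0 0 0;0 0 0 0 0 0;0 0 0 0 0 0;0 0 0 0 0 0;0 0 0 0 0 0;0 0 0 0 0 0;0 0 0 0 0 0;0 0 0 0 0 0", "grip": 0}}

```text
time_s: 26.2
ee_pos: [0.568, -0.315, 0.0486]
orientation: [[0.0, 0.42, 0.907], [-0.0, 0.907, -0.42], [-1.0, -0.0, 0.0]]
ft_force: [0.0, 0.3, -0.2]
finger_gap: 0.998
```

{"name": "send_rows", "arguments": {"steps": "-0.02 0 0 0 0 0;-0.05 0 0 0 0 0;-0.09 0 0 0 0 0;-0.13 0 0 0 0 0;-0.17 0 0 0 0 0;-0.21 0 0 0 0 0;-0.25 0 0 0 0 0;-0.25 0 0 0 0 0;-0.25 0 0 0 0 0"}}

```text
time_s: 26.95
ee_pos: [0.5696, -0.316, 0.3033]
orientation: [[0.007, 0.42, 0.907], [-0.005, 0.907, -0.42], [-1.0, -0.002, 0.009]]
ft_force: [-0.9, 0.3, -0.6]
finger_gap: 0.999
```

```bash
python3 - <<'E'
from h import *
import cv2
look("w13")
c=optics.capture("scene");cv2.imwrite("pics/s13.png",c["color"])
plan([0.433,-0.1175,0.29],-20)
E
```

```text
t 26.95 [ 0.5696 -0.316   0.3033] gap 0.999 F [-0.9  0.3 -0.6]
t 27.05 at [ 0.5675 -0.3145  0.2975] yaw -24.9 j [-37.  18.  72.  -0.  90. -12.]
ROW 0.0078 0.1222 -0.2048 -4.9 -0.1 -0.0  rows>= 6
```

View pics/w13.png

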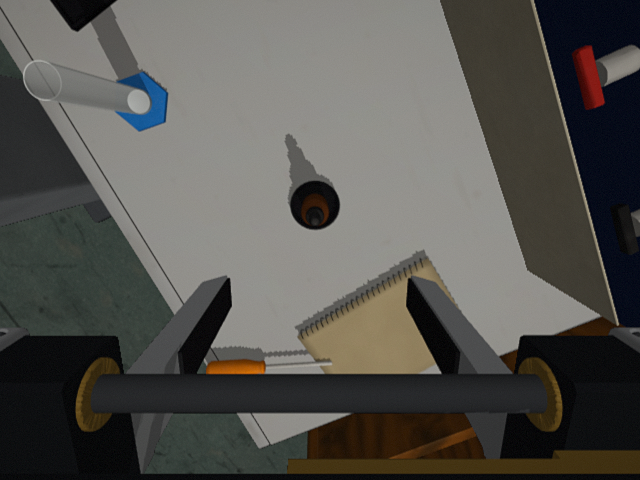

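View pics/s13.png

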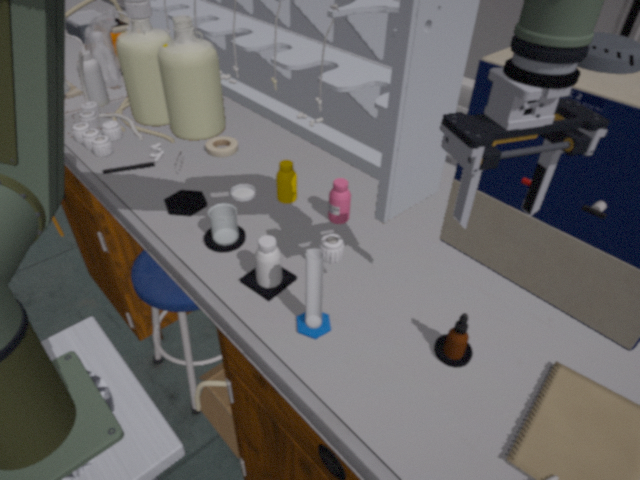

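{"name": "send_rows", "arguments": {"steps": "0.002 0.02 -0.034 -1 0 0;0.004 0.04 -0.068 -2 0 0;0.006 0.06 -0.102 -3 0 0;0.008 0.08 -0.136 -4 0 0;0.008 0.1 -0.17 -4.9 0 0;0.008 0.12 -0.2 -4.9 0 0;0.008 0.122 -0.205 -4.9 0 0;0.008 0.122 -0.205 -4.9 0 0;0.008 0.122 -0.205 -4.9 0 0"}}

```text
time_s: 27.8
ee_pos: [0.4324, -0.1177, 0.2884]
orientation: [[-0.003, 0.341, 0.94], [0.001, 0.94, -0.341], [-1.0, -0.0, -0.003]]
ft_force: [-0.3, -0.0, -0.8]
finger_gap: 0.997
```

```bash
python3 - <<'E'
from h import *
look("w14",["cylinder_tall"])
plan([0.433,-0.1175,0.20],-20)
E
```

```text
t 27.8 [ 0.4324 -0.1177  0.2884] gap 0.997 F [-0.3 -0.  -0.8]
cylinder_tall 0.87 [ 0.4328 -0.1149  0.0784] [319. 216.]
cylinder_tall 0.34 [ 0.5815 -0.3009  0.0037] [472. 297.]
t 27.9 at [ 0.4332 -0.1186  0.289 ] yaw -20.0 j [-26.  -7. 100.  -0.  87.  -6.]
ROW 0.089 0.001 -0.0003 -0.0 -0.2 -0.0  rows>= 3
```

View pics/w14.png

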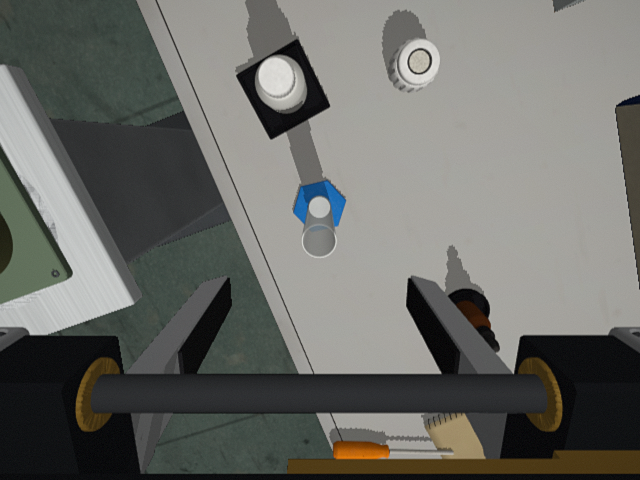

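```bash
python3 - <<'E'
from h import *
import pickle
st,c=pickle.load(open("pics/w14.pkl","rb"))
for uv,z in [((319.5,240.5),.165),((319.5,206),.006)]: print(ray("wrist",c,uv,z,st).round(4))
E
```

```text
[ 0.4327 -0.1175  0.165 ]
[ 0.4329 -0.1171  0.006 ]
```

{"name": "send_rows", "arguments": {"steps": "0.04 0.001 0 0 0 0;0.08 0.001 0 0 0 0;0.12 0.001 0 0 0 0;0.145 0.001 0 0 0 0;0.16 0.001 0 0 0 0;0.164 0.001 0 0 0 0;0.164 0.001 0 0 0 0;0.164 0.001 0 0 0 0"}}

```text
time_s: 28.57
ee_pos: [0.4341, -0.1185, 0.1255]
orientation: [[-0.002, 0.343, 0.939], [0.001, 0.939, -0.343], [-1.0, -0.0, -0.002]]
ft_force: [-1.1, -0.6, -0.1]
finger_gap: 1.0
```

{"name": "send_rows", "arguments": {"steps": "0 0.001 -0.001 0 0 0;0 0.001 -0.001 0 0 0;0 0.001 -0.001 0 0 0;0 0.001 -0.001 0 0 0;0 0.001 -0.001 0 0 0;0 0.001 -0.001 0 0 0;0 0.001 -0.001 0 0 0;0 0.001 -0.001 0 0 0;0 0.001 -0.001 0 0 0;0 0.001 -0.001 0 0 0;0 0.001 -0.001 0 0 0;0 0.001 -0.001 0 0 0", "grip": 1, "grip_force": 12}}

```text
time_s: 29.57
ee_pos: [0.4333, -0.1171, 0.1254]
orientation: [[-0.002, 0.343, 0.939], [0.001, 0.939, -0.343], [-1.0, -0.0, -0.002]]
ft_force: [-0.4, -0.9, -0.2]
finger_gap: 0.304
```

{"name": "send_rows", "arguments": {"steps": "0 0 0 0 0 0;0 0 0 0 0 0;0 0 0 0 0 0;0 0 0 0 0 0;0 0 0 0 0 0;0 0 0 0 0 0"}}

```text
time_s: 30.07
ee_pos: [0.4334, -0.1171, 0.1254]
orientation: [[-0.002, 0.343, 0.939], [0.001, 0.939, -0.343], [-1.0, -0.0, -0.002]]
ft_force: [0.5, 0.2, -0.4]
finger_gap: 0.304
```

```bash
python3 - <<'E'
from h import *
look("w15")
E
```

```text
t 30.07 [ 0.4334 -0.1171  0.1254] gap 0.304 F [ 0.5  0.2 -0.4]
```

View pics/w15.png

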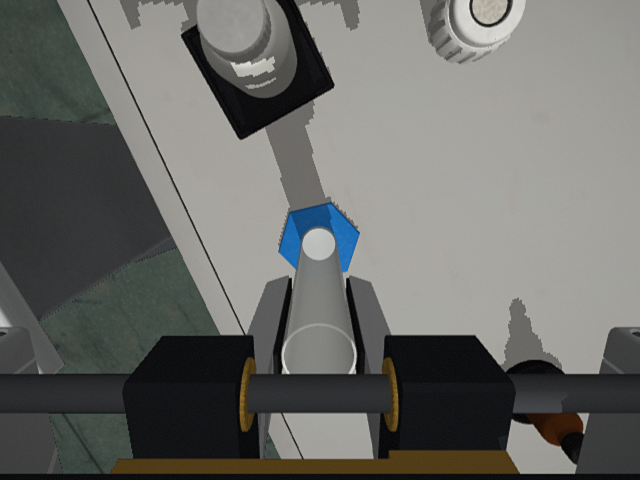

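{"name": "send_rows", "arguments": {"steps": "-0.01 0 0 0 0 0;-0.025 0 0 0 0 0;-0.05 0 0 0 0 0;-0.08 0 0 0 0 0;-0.11 0 0 0 0 0;-0.14 0 0 0 0 0;-0.165 0 0 0 0 0;-0.175 0 0 0 0 0;-0.175 0 0 0 0 0;-0.175 0 0 0 0 0"}}

```text
time_s: 30.95
ee_pos: [0.4335, -0.1172, 0.3001]
orientation: [[-0.002, 0.343, 0.939], [0.001, 0.939, -0.343], [-1.0, -0.0, -0.002]]
ft_force: [-0.4, -0.7, -1.8]
finger_gap: 0.301
```

```bash
python3 - <<'E'
from h import *
print(observe()["finger_gap"]);plan([0.449,0.352,0.29],38)
E
```

```text
0.30142954214708784
t 30.95 at [ 0.4335 -0.1172  0.3001] yaw -20.1 j [-26.  -7.  99.  -0.  88.  -6.]
ROW 0.0104 0.446 -0.1464 -58.1 -0.1 -0.1  rows>= 12
```

Straight-line transfer in two calls, moderate speed (straight path stays >0.43 m from the base).

{"name": "send_rows", "arguments": {"steps": "0 0.015 -0.005 -2 0 0;0 0.04 -0.013 -5 0 0;0 0.07 -0.023 -9 0 0;0 0.1 -0.033 -13 0 0;0 0.13 -0.043 -17 0 0;0 0.16 -0.053 -21 0 0;0 0.19 -0.062 -25 0 0;0 0.22 -0.072 -29 0 0;0 0.25 -0.082 -33 0 0;0 0.28 -0.092 -37 0 0;0 0.305 -0.1 -41 0 0;0 0.315 -0.103 -44 0 0"}}

```text
time_s: 31.95
ee_pos: [0.4429, 0.2168, 0.297]
orientation: [[-0.008, -0.412, 0.911], [0.001, 0.911, 0.412], [-1.0, 0.004, -0.007]]
ft_force: [-0.7, -0.2, -0.9]
finger_gap: 0.299
```

```bash
python3 - <<'E'
from h import *
print(observe()["finger_gap"]);plan([0.449,0.352,0.29],38)
E
```

```text
0.2987267086717846
t 31.95 at [0.4429 0.2168 0.297 ] yaw 24.3 j [16. -1. 94.  0. 88. -8.]
ROW 0.007 0.1207 0.0613 -13.7 -0.4 -0.3  rows>= 4
```

```bash
python3 - <<'E'
from h import *
print(observe()["finger_gap"]);plan([0.449,0.352,0.29],38)
E
```

```text
0.2987267086717846
t 31.95 at [0.4429 0.2168 0.297 ] yaw 24.3 j [16. -1. 94.  0. 88. -8.]
ROW 0.007 0.1207 0.0613 -13.7 -0.4 -0.3  rows>= 4
```

State unchanged; continue.

{"name": "send_rows", "arguments": {"steps": "0.001 0.02 0.01 -2 0 0;0.003 0.045 0.023 -5 -0.1 -0.1;0.005 0.07 0.036 -8 -0.2 -0.2;0.007 0.095 0.048 -11 -0.3 -0.3;0.007 0.113 0.057 -13.7 -0.4 -0.3;0.007 0.121 0.061 -13.7 -0.4 -0.3;0.007 0.121 0.061 -13.7 -0.4 -0.3;0.007 0.121 0.061 -13.7 -0.4 -0.3;0.007 0.121 0.061 -13.7 -0.4 -0.3"}}

```text
time_s: 32.7
ee_pos: [0.4484, 0.3509, 0.2891]
orientation: [[-0.001, -0.614, 0.789], [-0.002, 0.789, 0.614], [-1.0, -0.001, -0.002]]
ft_force: [-0.3, 0.3, -1.2]
finger_gap: 0.302
```

```bash
python3 - <<'E'
from h import *
look("w16",["hex_tray"])
plan([0.449,0.352,0.16],38)
E
```

```text
t 32.7 [0.4484 0.3509 0.2891] gap 0.302 F [-0.3  0.3 -1.2]
hex_tray 0.81 [0.4345 0.368  0.0027] [318. 188.]
t 32.8 at [0.4488 0.3509 0.2899] yaw 37.9 j [29.  9. 84. -0. 87. -9.]
ROW 0.1299 0.0009 0.0009 -0.1 -0.0 0.1  rows>= 4
```

View pics/w16.png

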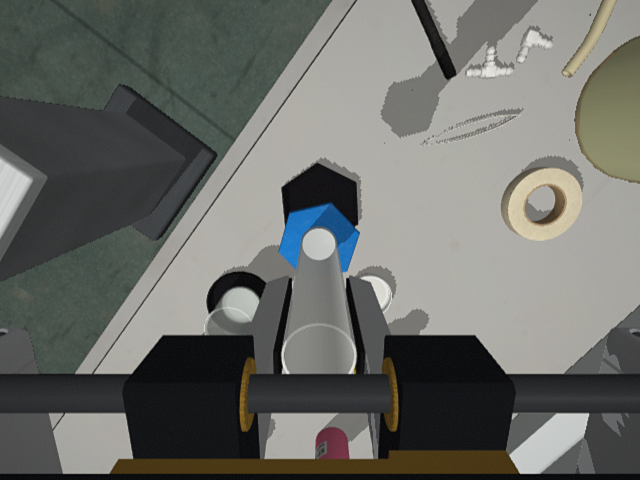

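```bash
python3 - <<'E'
from h import *
import pickle
st,c=pickle.load(open("pics/w16.pkl","rb"))
P=np.array([ray("wrist",c,p,.010,st)[:2] for p in [(282.5,187.5),(319.5,163),(357,181.5),(358,222),(285.5,228)]]);print(P.round(4))
from scipy.optimize import least_squares
ks=np.array([0,1,2,3,-1])
f=lambda q:(P-np.c_[q[0]+.052*np.cos(q[2]-ks*np.pi/3),q[1]+.052*np.sin(q[2]-ks*np.pi/3)]).ravel()
a0=np.arctan2(*(P[0]-[.449,.352])[::-1])
r=least_squares(f,[.449,.352,a0]);print(r.x,r.fun.round(4))
E
```

```text
[[0.3996 0.3425]
 [0.417  0.3928]
 [0.466  0.4034]
 [0.4988 0.3657]
 [0.4324 0.3043]]
[ 0.44971309  0.35395532 -2.93566477] [ 0.0008 -0.0009  0.002   0.0001  0.0001 -0.     -0.0019  0.0011 -0.001
 -0.0003]
```

{"name": "send_rows", "arguments": {"steps": "0.025 0.002 0.002 0 0 0;0.06 0.002 0.002 0 0 0;0.09 0.002 0.002 0 0 0;0.115 0.002 0.002 0 0 0;0.13 0.002 0.002 0 0 0;0.14 0.002 0.002 0 0 0;0.145 0.002 0.002 0 0 0;0.145 0.002 0.002 0 0 0;0.145 0.002 0.002 0 0 0;0.145 0.002 0.002 0 0 0"}}

```text
time_s: 33.63
ee_pos: [0.4504, 0.3541, 0.1467]
orientation: [[0.003, -0.614, 0.789], [0.001, 0.789, 0.614], [-1.0, -0.001, 0.003]]
ft_force: [0.4, -0.7, 0.3]
finger_gap: 0.306
```

```bash
python3 - <<'E'
from h import *
look("w17")
plan([0.449,0.3535,0.1284],38)
E
```

```text
t 33.63 [0.4504 0.3541 0.1467] gap 0.306 F [ 0.4 -0.7  0.3]
t 33.68 at [0.4503 0.3541 0.1467] yaw 37.9 j [30. 16. 93. -0. 71. -8.]
ROW 0.0183 0.0003 -0.0015 -0.1 0.2 0.1  rows>= 1
```

View pics/w17.png

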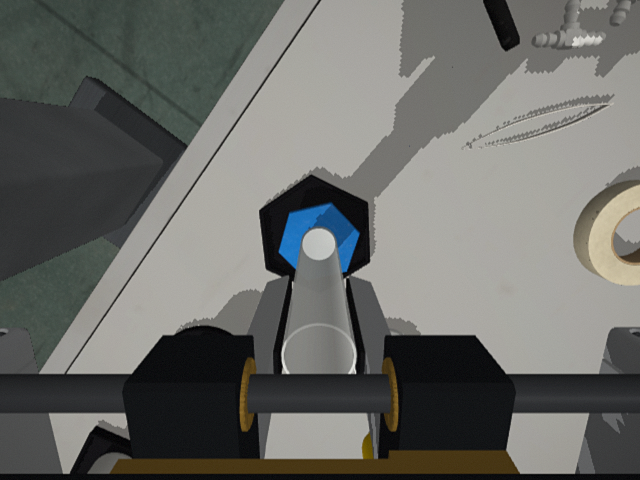

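{"name": "send_rows", "arguments": {"steps": "0.003 0 -0.001 0 0.1 0;0.007 0 -0.001 0 0.2 0;0.011 0 -0.001 0 0.2 0;0.013 0 -0.001 0 0.2 0;0.015 0 -0.001 0 0.2 0;0.016 0 -0.001 0 0.2 0;0.017 0 -0.001 0 0.2 0;0.018 0 -0.001 0 0.2 0;0.018 0 -0.001 0 0.2 0"}}

```text
time_s: 34.43
ee_pos: [0.4495, 0.3535, 0.1285]
orientation: [[0.0, -0.614, 0.789], [-0.002, 0.789, 0.614], [-1.0, -0.001, -0.001]]
ft_force: [-0.6, -0.3, -1.0]
finger_gap: 0.305
```

{"name": "send_rows", "arguments": {"steps": "0.0003 0 0 0 0 0;0.0006 0 0 0 0 0;0.001 0 0 0 0 0;0.001 0 0 0 0 0"}}

```text
time_s: 34.77
ee_pos: [0.4497, 0.3536, 0.1284]
orientation: [[0.001, -0.614, 0.789], [-0.001, 0.789, 0.614], [-1.0, -0.002, -0.0]]
ft_force: [-1.6, -0.8, 5.2]
finger_gap: 0.304
```

Contact at expected height. Look, then release.

```bash
python3 - <<'E'
from h import *
import cv2
c=optics.capture("scene");cv2.imwrite("pics/s18.png",cv2.resize(c["color"][90:330,130:330],None,fx=3,fy=2.5,interpolation=cv2.INTER_CUBIC))
E
```

```text
(no output)
```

View pics/s18.png

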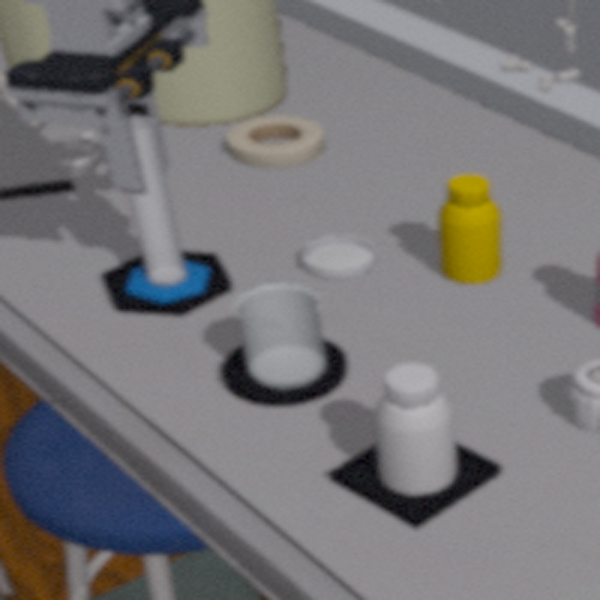

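The foot is well centred inside the hexagonal tray (crop ~168,280). Release, wait, rise straight.

{"name": "send_rows", "arguments": {"steps": "0 0 0 0 0 0;0 0 0 0 0 0;0 0 0 0 0 0;0 0 0 0 0 0;0 0 0 0 0 0;0 0 0 0 0 0;0 0 0 0 0 0;0 0 0 0 0 0;0 0 0 0 0 0;0 0 0 0 0 0;0 0 0 0 0 0;0 0 0 0 0 0", "grip": 0}}

```text
time_s: 35.82
ee_pos: [0.4498, 0.3536, 0.1284]
orientation: [[0.001, -0.614, 0.789], [-0.001, 0.789, 0.614], [-1.0, -0.002, -0.0]]
ft_force: [0.1, -0.0, 0.4]
finger_gap: 1.002
```

{"name": "send_rows", "arguments": {"steps": "-0.01 0 0 0 0 0;-0.03 0 0 0 0 0;-0.06 0 0 0 0 0;-0.09 0 0 0 0 0;-0.12 0 0 0 0 0;-0.15 0 0 0 0 0;-0.17 0 0 0 0 0;-0.17 0 0 0 0 0;-0.17 0 0 0 0 0;-0.17 0 0 0 0 0"}}

```text
time_s: 36.65
ee_pos: [0.449, 0.3534, 0.2974]
orientation: [[-0.001, -0.614, 0.789], [-0.002, 0.789, 0.614], [-1.0, -0.001, -0.002]]
ft_force: [0.2, -0.4, 0.4]
finger_gap: 1.002
```

```bash
python3 - <<'E'
from h import *
import cv2
look("w19")
S=optics.capture("scene");a=S["color"];cv2.imwrite("pics/s19.png",a)
for n in ["glass_beaker","white_bottle","dropper","cylinder_tall","loose_cap","petri"]:
    for r in models.look_for("scene",n)[:2]: print(n,round(r["conf"],2),towrld("scene",S,r["location"]).round(3))
E
```

```text
t 36.65 [0.449  0.3534 0.2974] gap 1.002 F [ 0.2 -0.4  0.4]
glass_beaker 0.68 [0.44  0.169 0.049]
glass_beaker 0.53 [0.436 0.339 0.004]
white_bottle 0.96 [0.429 0.004 0.062]
white_bottle 0.86 [0.63  0.203 0.057]
dropper 0.74 [ 0.554 -0.32   0.047]
cylinder_tall 0.67 [0.446 0.34  0.073]
loose_cap 0.95 [ 0.574 -0.021  0.033]
petri 0.7 [0.571 0.286 0.01 ]
petri 0.55 [0.435 0.34  0.002]
```

View pics/w19.png

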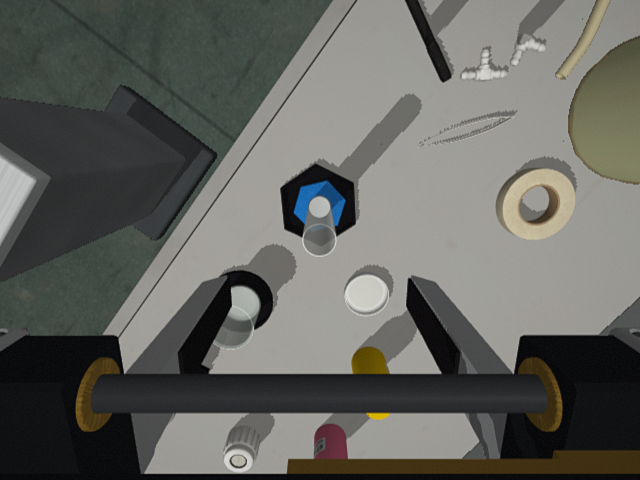

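View pics/s19.png

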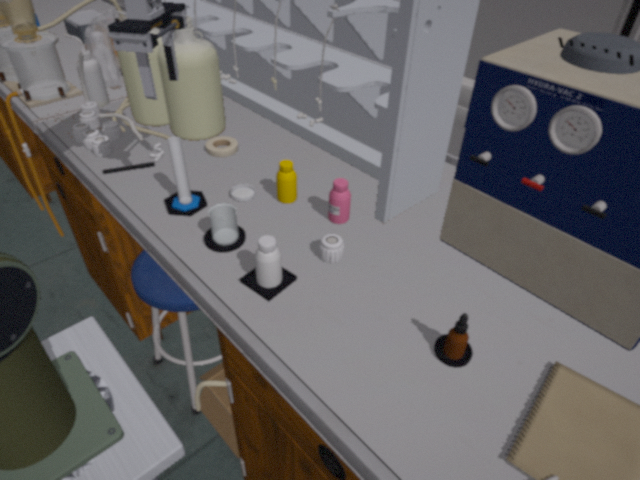

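All four vessels stand upright in their trays, the cap and dish haven't moved, and the gripper is clear of everything.

```bash
python3 -c "
from plant import job_done
print(job_done())"
```

```text
the job is handed in; nothing more can be done
None
```

All four vessels are standing in their own trays, and I handed the job in at about 37 s of the 104 s limit. I placed the beaker first, then the white bottle and the dropper bottle, and the measuring cylinder last. Each was lowered until it touched the tray floor, with 5–12 N at contact, at the height I expected, and then released.

**Last checks:** the final scene and wrist pictures show all four upright inside their rims. From the measured tray centres and gripper positions, I put each within about 3 mm of its tray centre. The gripper was open and about 11 cm above the cylinder. The filter cap and petri dish read within 4 mm of their starting positions, and the pink and yellow bottles were not touched.

**Disagreements:**
- **Network readings:** the networks' final locations for the vessels came out 10–20 mm from the tray centres in places. They report the middle of the visible surface, and some low-confidence ones named the wrong object. I relied on pixel positions with the known heights instead.
- **Early tray estimates:** the scene, side and wrist cameras differed by up to 7 mm for most of the trays, and the side view of the small round tray was further off. I used close-up wrist views for the final positions.

No check failed.

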